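Pack tube pieces in the tacking jig

ROBOT

A 6-joint arm with a two-finger parallel gripper is mounted at the origin on the work surface. World frame = base frame: x ahead of the robot, y to its left, z up, the work surface at z = 0. Lengths are in mm, angles in rad, forces in N, time in s.
With the tool pointing down it reaches from about 350 to 800 mm from the base axis. Payload 7.3 kg.
Tool frame: the origin (TCP) lies at the very end of the fingers, on their centre line; the grasp point (between the pads) lies 19 mm behind it; x points along the fingers, z is the direction in which the jaws open and shut, and the axes are right-handed (so a half turn about x gives the same grasp; the last joint's range is limited). The gripper opens to 85 mm and grips with 20 to 120 N. Pads are 22 mm wide; open, the fingers measure 114 mm over their backs; the gripper's body (76 mm by 85 mm) begins 54 mm behind the grasp point. The pads swing forward as they close: fully open they stand 13 mm farther back than shut.
Start: joints at [1.051, 0.342, 1.524, -0, 1.275, -0.146], TCP at [191.694, 488.772, 231.322] pointing down, gripper open.
Joint ranges: [-2.53, 2.53], [-0.77, 2.02], [0.04, 2.7], [-1, 4.14], [0.28, 2.66], [-3.11, 3.11]. Speed limits (rad/s): [2.57, 2.57, 3.14, 3.14, 3.14, 3.14].

INTERFACE

Orientations are given as a rotation vector (axis times angle).
In Python, from bench import read_state, camera, close_job gives the robot as it stands.
- The arm moves only by the tool arm_command, never from a script. Its argument "deltas" is a list of rows, each a list of 7 numbers: the turn, a rotation vector about the tool's x, y, z in degrees, then the shift along the tool's x, y, z in cm, then the opening, from -1 (shut) to 1 (fully open). In form: [[wx, wy, wz, tx, ty, tz, gripper], ...]. A call has 1 to 20 rows; each row is the pose to reach, as a shift and turn from the pose measured when the call began, along the tool's axes at that moment; what a row does not reach only later rows make up. A row lasts 1/12 s, in which the tool goes at most 41.7 mm and 7.16 degrees, less where a joint would pass 70% of its speed; a pose out of reach is approached as far as the arm can. A call with a gripper value outside its range is refused whole. The fingers move at their own pace and stop on an object; "grip_force" is the grip in N (left out, the last holds). Time passes only in rows, so rows that repeat a pose let the fingers close. It gives the time, the measured TCP pose, the force and the opening at its end, in the units of the state.
- read_state(): the state, without advancing time (a new reading comes with each control period).
- camera(name): name is "side" or "top" or "wrist"; returns a dict with "image" (400x640x3 uint8, red, green, blue), "intrinsics" (3x3 intrinsics, pixels), "k1" (the pictures are not rectified: a ray, as slopes to the right and down, at radius r is drawn at 1 + k1 r^2 times it, then the intrinsics apply), "rvec" (rotation vector, rad) and "tvec" (3), from world to camera coordinates, as OpenCV has them; the wrist camera has in their place "hand_eye" (4x4, takes a point from camera to tool coordinates, whose origin is the TCP and whose axes are the tool frame's). Camera axes: x right, y down, z forward; pixel columns grow to the right and rows downward; lengths in mm; the calibration is good to about 2 mm. A picture is of the moment at which its call begins: read the wrist's pose just before it. There is no depth.
- close_job(): hands the job in, once; it reports no verdict.
The state is a dict: "time_s": time; "joint_positions": joint angles; "qvel": joint speeds; "tau": joint torques, N m; "ee_pos": TCP position; "tcp_rot": TCP orientation; "ft_force": force on the tool from outside, world axes, zero at the start; "torque": the same for the moment, N m; "opening": finger opening in mm.
Only numpy, scipy, OpenCV 4.12 (cv2) and the standard library are available. Lean on these libraries where they do the work, as an engineer would, in place of code of your own. Each camera call takes 0.05 s, during which the arm holds its last target.

TASK

One cut piece of rectangular aluminium tube already stands in the channel of the tacking jig: stand the other two on end in the channel beside it, broad faces together, then slide the red end stop up until all three are held snug against the blue fixed end with no gaps. Leave the other things on the table where they are.

Things in the scene. Friction and masses are not known exactly. Their poses are not given: they have to be found in the camera images.
- jig: tacking jig fixed to the table: a steel channel open at the top. Origin on the table under the channel's middle; z up, y along the channel, x across. Base plate x -50 to 50, y -170 to 130 mm; its top, the channel floor, is 12 mm above the table. Side rails: inner faces x = -34 and 34 mm, outer -42 and 42, y -100 to 100, top edge 97 mm above the table. A tube stood in it reaches 132 mm.
- fixed_end (a point): middle of the foot of the jig's blue fixed end, on its inner face at the channel floor (jig x 0, y +100 mm, 12 mm above the table); axes as the jig's. The blue plate is 84 mm wide, 12 mm thick, top edge 137 mm above the table. The row of tubes is packed against its inner (-y) face.
- end_stop (a joint): position of the red sliding end stop in m: 0 fully back, growing as it slides along the jig's +y towards the blue fixed end (travel 0.13). Its front face is at jig y = -0.090 + value, so the free length is 0.190 - value: three tubes side by side (90 mm) are snug at 0.100. About 3 N of friction, no spring; it stays where it is left.
- stop_back (a point): middle of the upper edge of the red end stop's back (-y) face; axes as the jig's. The stop is an upright plate 60 mm wide (x), 12 mm thick (y), top edge 137 mm above the table, with a low foot behind (30 mm deep, up to 20 mm above the table) and a thin gusset (8 mm wide, 25 mm deep, up to 70 mm above the table). A push on the back face towards +y slides it.
- tube_lying: a cut piece of bare aluminium rectangular tube like the others (60 x 30 mm section, 120 mm long, 3 mm wall, open ends, about 0.17 kg), lying on a broad face at the start, 30 mm high. Origin at its centre; x along its 120 mm length, y along its 60 mm width, z along its 30 mm thickness. The two ends are alike.
- tube_a: a cut piece of bare aluminium rectangular tube, 60 x 30 mm section, 120 mm long, 3 mm wall, open at both ends, about 0.17 kg, standing on one end at the start. Origin at its centre (60 mm above the surface it stands on); z along its 120 mm length, y along its 60 mm width, x along its 30 mm thickness. The two ends are alike.
- tube_b: a cut piece of bare aluminium rectangular tube, 60 x 30 mm section, 120 mm long, 3 mm wall, open at both ends, about 0.17 kg, already standing in the jig's channel near the blue end at the start, broad faces across the channel. Origin at its centre (60 mm above the surface it stands on); z along its 120 mm length, y along its 60 mm width, x along its 30 mm thickness. The two ends are alike.
- tin: small green tin with a brass lid, a bystander, 44 mm across, 40 mm high; origin under its middle.
- hammer: hammer with an orange handle lying on the table, a bystander, 290 mm long along its x, head at +x; head 90 mm wide, handle 25 mm, 26 mm high; origin under its middle.
- spray: white and blue spray can standing upright, a bystander, 52 mm across, 120 mm high; origin under its middle.
- flange: dark steel flange ring lying flat, a bystander, 90 mm across, 18 mm high; origin under its middle.
- pliers: blue-handled pliers lying flat, a bystander, 165 mm long along its x, 60 mm wide, 12 mm high; origin under its middle.
- magnet: red arrow-shaped welding magnet lying flat, a bystander, 75 x 76 mm, 16 mm high; origin under its middle.
- grinder: blue angle grinder lying on the table, a bystander, 270 mm long along its x (head at +x), up to 180 mm wide with its black side handle towards -y, 70 mm high; origin under its middle.
Not all that is in view belongs to the job. What is shaped like the tube_b but orange is not meant. What is shaped like the tube_a but orange is not meant.

How it is judged (in metres and radians):
On the way, in this order (a step that is already met when the one before it is completed fails the run):
1. all three tubes stand upright in the channel between the blue end and the stop (angle between the x axis of tube_lying and the z axis of jig, either way round below 0.05 rad and z of tube_lying in the frame of jig between 0.067 and 0.077 m and x of tube_lying in the frame of jig between -0.008 and 0.008 m and y of tube_lying in the frame of jig between -0.075 and 0.09 m and angle between the z axis of each of tube_a, tube_b and the z axis of jig, either way round below 0.05 rad and z of tube_a in the frame of jig between 0.067 and 0.077 m and x of tube_a in the frame of jig between -0.008 and 0.008 m and y of tube_a in the frame of jig between -0.075 and 0.09 m and z of tube_b in the frame of jig between 0.067 and 0.077 m and x of tube_b in the frame of jig between -0.008 and 0.008 m and y of tube_b in the frame of jig between -0.075 and 0.09 m), for 0.2 s.
2. the end stop is pushed up snug against the row of tubes (value of joint end_stop between 0.0965 and 0.104 m), for 0.2 s.
At the end, for the whole second after the job is handed in: All three tubes stand on end in the jig's channel, upright within 0.05 rad, on its floor within 5 mm and within 8 mm of its middle line, at rest, and the end stop reads between 0.0965 and 0.104: the row is snug with less than 3.5 mm of gaps in all (all of step 2 and angle between the x axis of tube_lying and the z axis of jig, either way round below 0.05 rad and z of tube_lying in the frame of jig between 0.067 and 0.077 m and x of tube_lying in the frame of jig between -0.008 and 0.008 m and y of tube_lying in the frame of jig between -0 and 0.09 m and angle between the z axis of each of tube_a, tube_b and the z axis of jig, either way round below 0.05 rad and z of tube_a in the frame of jig between 0.067 and 0.077 m and x of tube_a in the frame of jig between -0.008 and 0.008 m and y of tube_a in the frame of jig between -0 and 0.09 m and z of tube_b in the frame of jig between 0.067 and 0.077 m and x of tube_b in the frame of jig between -0.008 and 0.008 m and y of tube_b in the frame of jig between -0 and 0.09 m and linear speed of each of tube_lying, tube_a, tube_b below 0.02 m/s); the robot touches nothing.
It fails at once if a bystander (tin, hammer, spray can, flange, pliers, magnet or grinder) is moved more than 20 mm (distance of any of tin, hammer, spray, flange, pliers, magnet, grinder from where it was at the start of the episode above 0.02 m).
It also fails if it takes over 72 s, if anything falls off the work surface, if the arm or the gripper's body presses on something with over 40 N, if the wrist force passes 120 N, or if a joint passes its speed limit or range.

## Working session

There is one attempt and no reset: what is moved stays moved. The work goes in short steps, Python scripts to look and compute and a tool call to move; the robot and the scene stay as the last step left them, time stands still between calls to the robot, and variables do not carry over. Pictures are saved under pics/ and viewed, and the job is handed in when it is done.

Besides the shell and the picture viewer there is one more tool, called after "Emit:" by a JSON object that holds its "fn" and its "kwargs", one argument or row to a line. arm_command: Moves the arm, as the interface text tells. Its arguments: {"type":"object","properties":{"deltas":{"type":"array"},"grip_force":{"type":"number"}},"required":["deltas"]}

```bash
ls; mkdir -p pics; cat > h.py <<'E'
import numpy as np, cv2
from bench import read_state, camera, close_job
def snap(n,fn,scale=1,crop=None):
    c=camera(n); im=c['image'][:,:,::-1]
    if crop: x0,y0,x1,y1=crop; im=im[y0:y1,x0:x1]
    if scale!=1: im=cv2.resize(im,None,fx=scale,fy=scale,interpolation=cv2.INTER_CUBIC)
    cv2.imwrite('pics/'+fn,im); return c
E
python3 - <<'E'
from h import *
print(read_state())
for n in ['top','side','wrist']:
    c=snap(n,n+'0.png'); print(n,{k:v for k,v in c.items() if k!='image'})
E
```

```text
pics
{'time_s': 0.0, 'joint_positions': array([ 1.05101228e+00,  3.42733185e-01,  1.52499950e+00, -3.24791991e-06,
        1.27535904e+00, -1.46019370e-01]), 'qvel': array([ 1.81617425e-03,  4.37226928e-04,  5.70963826e-05, -7.56688251e-04,
        1.22829675e-03,  1.05182764e-03]), 'tau': array([-3.31737856e-04, -4.33659053e+01, -2.46022260e+01, -1.36968265e-04,
        7.59053801e-03,  5.33626093e-06]), 'ee_pos': array([191.48823938, 488.42418949, 230.62662438]), 'tcp_rot': array([-0.93034436,  1.36453448,  0.92925814]), 'ft_force': array([-0.59621549,  1.05029862,  0.28162797]), 'torque': array([0.00338111, 0.00035204, 0.0376649 ]), 'opening': 85.4521612551625}
top {'intrinsics': array([[365.46950929,   0.        , 312.17962429],
       [  0.        , 365.46950929, 200.65214194],
       [  0.        ,   0.        ,   1.        ]]), 'k1': 0.021950666364743212, 'rvec': array([ 2.15909973, -2.14635572,  0.15837057]), 'tvec': array([ -82.02676493,  576.79889419, 1207.86035356])}
side {'intrinsics': array([[490.76815333,   0.        , 325.49945849],
       [  0.        , 490.76815333, 202.50010267],
       [  0.        ,   0.        ,   1.        ]]), 'k1': -0.07981501342487049, 'rvec': array([ 1.98260757, -0.73125826,  0.41289553]), 'tvec': array([-486.73887468,  241.35056128, 1056.87632421])}
wrist {'intrinsics': array([[292.20157355,   0.        , 313.05122783],
       [  0.        , 292.20157355, 197.36860648],
       [  0.        ,   0.        ,   1.        ]]), 'k1': -0.00026545786303996293, 'hand_eye': array([[-1.09447883e-03, -2.79070464e-01,  9.60270003e-01,
        -1.41772128e+02],
       [-5.34375476e-06, -9.60270576e-01, -2.79070637e-01,
         6.95380937e+01],
       [ 9.99999401e-01, -3.10568353e-04,  1.04950454e-03,
        -1.46584400e+00],
       [ 0.00000000e+00,  0.00000000e+00,  0.00000000e+00,
         1.00000000e+00]])}
```

View pics/top0.png

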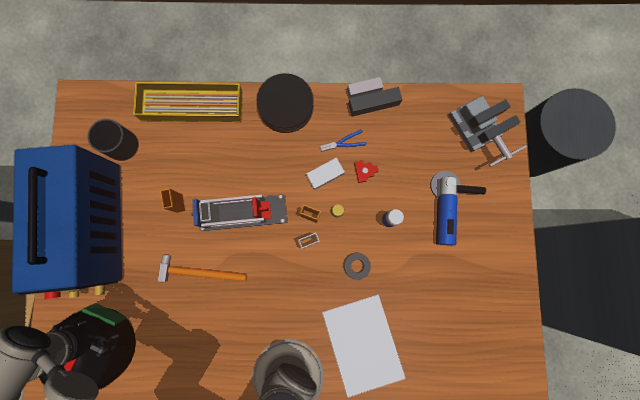

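View pics/side0.png

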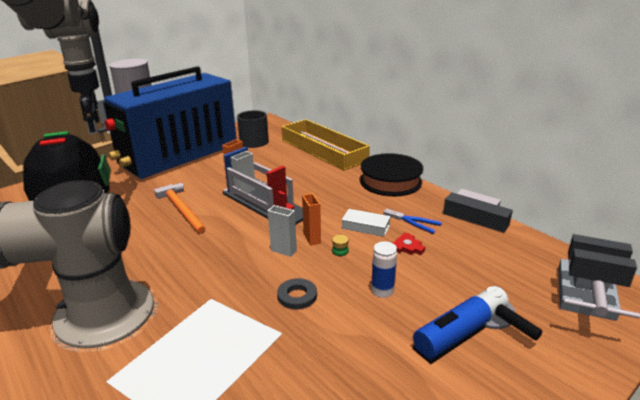

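View pics/wrist0.png

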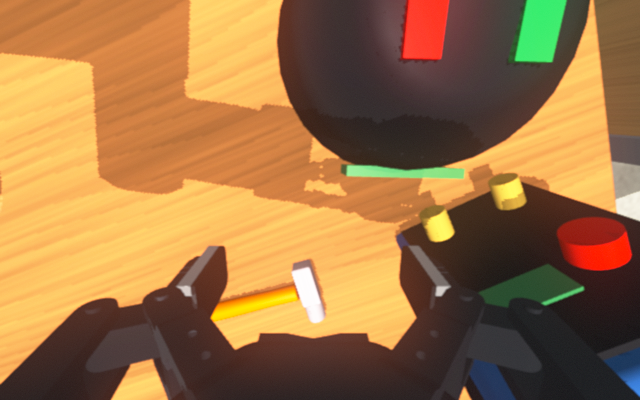

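```bash
python3 - <<'E'
from h import *
snap('top','top1.png',5,(180,150,340,260))
snap('side','side1.png',4,(210,130,400,280))
E
```

```text
(no output)
```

View pics/top1.png

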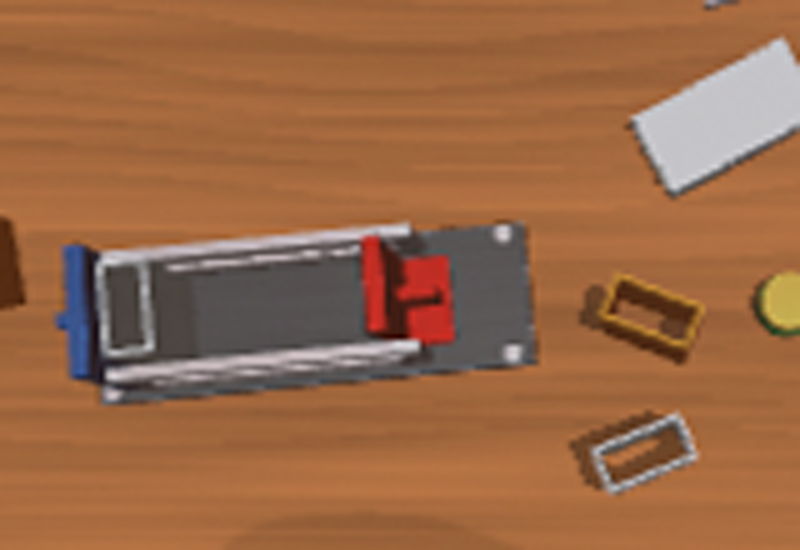

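View pics/side1.png

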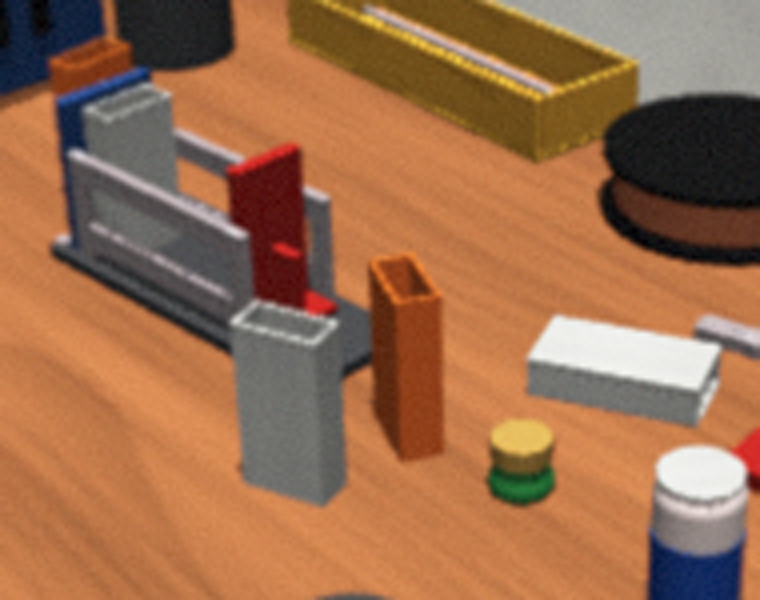

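```bash
python3 - <<'E'
from h import *
c=camera('top');s=camera('side')
def cr(c,fn,x0,y0,w,h,k):
    im=c['image'][y0:y0+h,x0:x0+w,::-1]; cv2.imwrite('pics/'+fn,cv2.resize(im,None,fx=k,fy=k,interpolation=cv2.INTER_CUBIC))
cr(c,'t_jig.png',185,185,110,55,7)
cr(c,'t_tubes.png',285,150,70,105,7) if 0 else cr(c,'t_tubes.png',285,150,80,60,10)
cr(c,'t_a.png',285,195,80,60,10)
cr(s,'s_jig.png',215,140,110,90,7)
cr(s,'s_r.png',260,180,130,80,6)
E
```

```text
(no output)
```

View pics/t_jig.png

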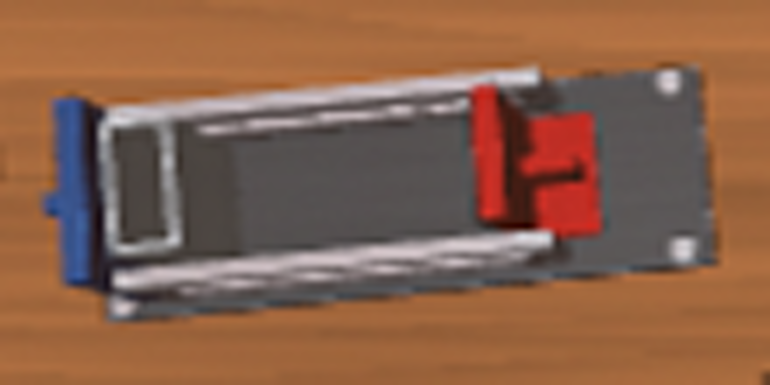

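View pics/t_tubes.png

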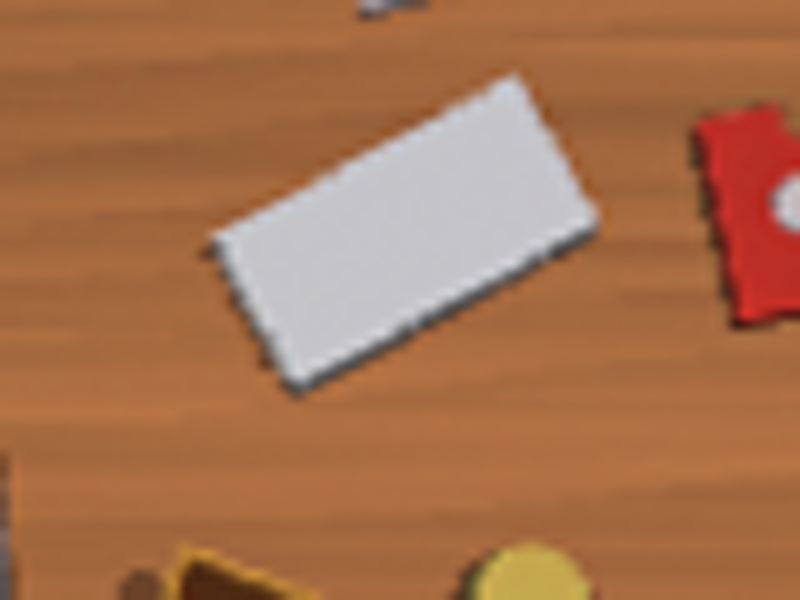

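View pics/t_a.png

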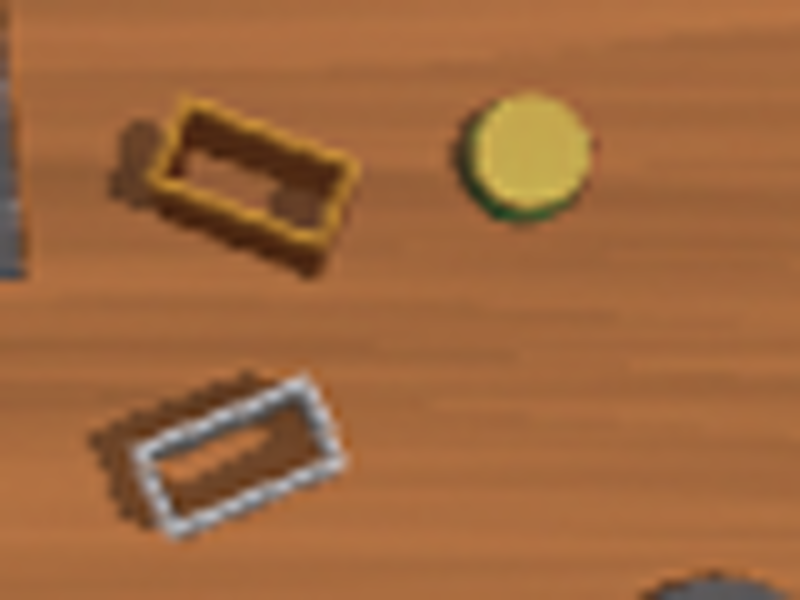

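View pics/s_jig.png

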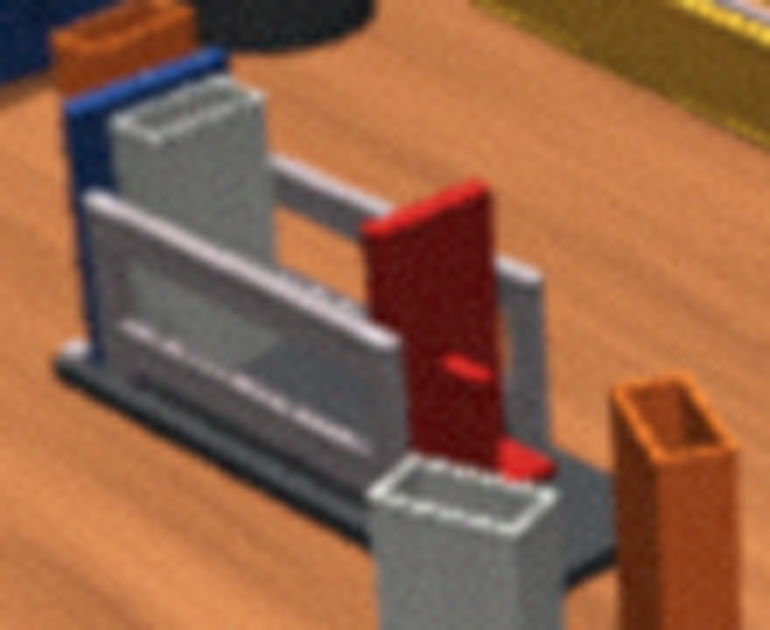

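View pics/s_r.png

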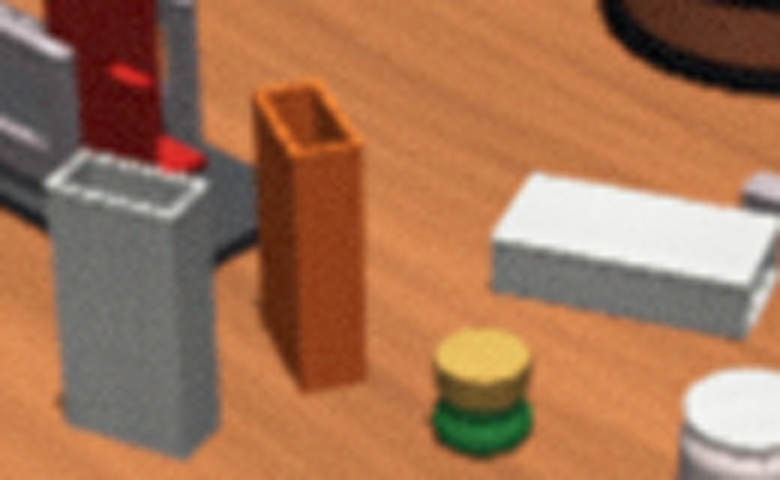

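```bash
cat >> h.py <<'E'
from scipy.optimize import least_squares
from scipy.spatial.transform import Rotation as R
C={}
def cams():
    if not C:
        for n in('top','side'): C[n]=camera(n)
    return C
def proj(c,P):
    p,_=cv2.projectPoints(np.array(P,float).reshape(-1,1,3),c['rvec'],c['tvec'],c['intrinsics'],np.array([c['k1'],0,0,0,0.]));return p[:,0]
def px(p,o,k): return (np.array(p,float)+.5)/k-.5+np.array(o)
def fit(obs,x0):
    # obs: list (cam, pixels Nx2, model pts Nx3)
    cs=cams()
    def f(v):
        M=R.from_euler('z',v[2]).as_matrix(); r=[]
        for n,p,m in obs:
            r.append((proj(cs[n],np.array(m,float)@M.T+[v[0],v[1],0])-p).ravel())
        return np.concatenate(r)
    s=least_squares(f,x0,x_scale=[10,10,.1],loss='soft_l1'); return s.x,f(s.x).reshape(-1,2)
E
python3 - <<'E'
from h import *
np.set_printoptions(precision=2,suppress=True)
jt=[((697,66),(50,-170,12)),((717,264),(-50,-170,12)),((108,320),(-50,130,12)),((540,68),(42,-100,97)),((540,84),(34,-100,97)),((553,232),(-34,-100,97)),((553,247),(-42,-100,97)),((473,87),(30,-90,137)),((480,220),(-30,-90,137)),((55,98),(42,112,137)),((68,287),(-42,112,137))]
js=[((542,275),(42,-100,97)),((88,197),(-42,100,97)),((57,368),(-50,130,12)),((365,222),(-30,-90,137)),((478,180),(30,-90,137)),((400,350),(-42,-100,97))]
T=('top',px([a for a,b in jt],(185,185),7),[b for a,b in jt])
S=('side',px([a for a,b in js],(215,140),7),[b for a,b in js])
for o in ([T],[S],[T,S]):
    v,r=fit(o,[450,180,0]); print('jig',v,np.abs(r).max()); 
print(r)
def rect(n,c,o,k,hx,hy,z,x0):
    return (n,px(c,o,k),[(sx*hx,sy*hy,z) for sx,sy in ((-1,-1),(1,-1),(1,1),(-1,1))])
# ordering: pick by trying cyc shifts
def tryfit(lst,hx,hy,z,x0,name):
    out=[]
    import itertools
    pts=[(sx*hx,sy*hy,z) for sx,sy in ((-1,-1),(1,-1),(1,1),(-1,1))]
    for nn,sel in (('T',[0]),('S',[1]),('TS',[0,1])):
        best=None
        if sel[-1]>=len(lst): continue
        for sh in itertools.product(range(4),repeat=len(sel)):
          for d in (1,-1):
            obs=[(lst[i][0],px(lst[i][1],lst[i][2],lst[i][3]),[pts[(d*j+s)%4] for j in range(4)]) for i,s in zip(sel,sh)]
            for a in (-1.,-.3,.3,1):
                v,r=fit(obs,[x0[0],x0[1],a]); e=np.abs(r).sum()
                if best is None or e<best[0]-1e-6: best=(e,v,r)
        print(name,nn,best[1],np.abs(best[2]).max())
tryfit([('top',[(132,452),(303,377),(345,463),(177,537)],(285,195),10),('side',[(45,185),(82,150),(210,183),(172,215)],(260,180),6)],15,30,120,[400,0],'a')
tryfit([('top',[(515,73),(600,215),(297,390),(213,238)],(285,150),10),('side',[(535,173),(778,215),(745,280),(493,238)],(260,180),6)],60,30,30,[600,-50],'lying')
tryfit([('top',[(101,118),(170,122),(181,243),(114,253)],(185,185),7)],30,15,132,[450,250],'b')
st=read_state(); print(R.from_rotvec(st['tcp_rot']).as_matrix(),st['time_s'])
E
```

```text
jig [536.95 182.83   0.1 ] 5.167100973359339
jig [538.07 185.47   0.09] 2.939035349958772
jig [537.05 183.1    0.1 ] 5.071196757232684
[[ 0.15  0.12]
 [-0.29  0.24]
 [-0.31  0.44]
 [-0.37  0.14]
 [-0.19  0.27]
 [-0.47 -0.17]
 [-0.28  0.14]
 [ 4.66 -0.51]
 [ 5.07 -0.62]
 [-0.33  0.07]
 [-0.87 -0.27]
 [ 0.35  0.2 ]
 [-0.53  0.12]
 [-0.96 -1.6 ]
 [ 3.07  2.27]
 [ 3.31  1.35]
 [-1.97 -0.38]]
a T [440.17 -67.05  -2.71] 0.5368495464176704
a S [439.88 -65.55  -2.72] 0.21064579237147996
a TS [439.8  -66.36  -2.72] 0.8069648651130024
lying T [ 678.4  -123.55    2.09] 0.37720102492755814
lying S [ 678.56 -121.12   -1.06] 0.5786206719984079
lying TS [ 678.15 -122.55    2.09] 0.8948435403148665
b T [530.37 258.85  -3.02] 1.24528551611985
[[-0.   -0.93  0.37]
 [-0.    0.37  0.93]
 [-1.    0.   -0.  ]] 0.45
```

```bash
cat >> h.py <<'E'
def ray(c,p,z):
    q=cv2.undistortPoints(np.array([[p]],float),c['intrinsics'],np.array([c['k1'],0,0,0,0.]))[0,0]
    M=cv2.Rodrigues(c['rvec'])[0]; o=-M.T@c['tvec']; d=M.T@np.array([q[0],q[1],1]); return o+d*(z-o[2])/d[2]
def pose(st=None):
    st=st or read_state(); T=np.eye(4); T[:3,:3]=R.from_rotvec(st['tcp_rot']).as_matrix(); T[:3,3]=st['ee_pos']; return T
def tool(head_jaw,heading,dep,tcp=None,grasp=None,go=19):
    """tool pointing at heading(deg), dep deg below horizontal; jaw z at heading_jaw"""
    h,d=np.radians([heading,dep]); x=np.array([np.cos(h)*np.cos(d),np.sin(h)*np.cos(d),-np.sin(d)])
    j=np.radians(head_jaw); z=np.array([np.cos(j),np.sin(j),0]); z-=x*(x@z); z/=np.linalg.norm(z)
    T=np.eye(4); T[:3,:3]=np.c_[x,np.cross(z,x),z]
    T[:3,3]=tcp if tcp is not None else np.array(grasp)+go*x
    return T
def delta(T,T0=None):
    T0=pose() if T0 is None else T0; D=np.linalg.inv(T0)@T
    return np.round(np.r_[np.degrees(R.from_matrix(D[:3,:3]).as_rotvec()),D[:3,3]/10],2)
JIG=(537.0,183.1,.10)
def j2w(p):
    return R.from_euler('z',JIG[2]).as_matrix()@np.array(p,float)+[JIG[0],JIG[1],0]
E
python3 - <<'E'
from h import *
np.set_printoptions(precision=2,suppress=True)
c=cams()['top']
print('tin',ray(c,px((532,152),(285,195),10),40),'or',ray(c,px((255,170),(285,195),10),120))
l=np.array([678.3,-122.5]); u=np.array([np.cos(2.09),np.sin(2.09)]); print(l+60*u,u)
e=l+50*u
T=tool(2.09*57.2958-90,2.09*57.2958-180,40,grasp=[e[0],e[1],24+100]); 
print(T,delta(T))
E
```

```text
tin [ 546.62 -165.9    40.  ] or [531.07 -71.44 120.  ]
[648.53 -70.41] [-0.5   0.87]
[[  0.38  -0.32   0.87 660.71]
 [ -0.67   0.56   0.5  -91.73]
 [ -0.64  -0.77   0.   111.79]
 [  0.     0.     0.     1.  ]] [ 36.3   16.93 -48.02  11.95 -64.86 -36.91]
```

Emit:
{"fn": "arm_command", "kwargs": {
  "deltas": [
    [36.3,16.93,-48.02,6.95,-64.86,-36.91,1],
    [36.3,16.93,-48.02,6.95,-64.86,-36.91,1],
    [36.3,16.93,-48.02,6.95,-64.86,-36.91,1],
    [36.3,16.93,-48.02,6.95,-64.86,-36.91,1],
    [36.3,16.93,-48.02,6.95,-64.86,-36.91,1],
    [36.3,16.93,-48.02,6.95,-64.86,-36.91,1],
    [36.3,16.93,-48.02,6.95,-64.86,-36.91,1],
    [36.3,16.93,-48.02,6.95,-64.86,-36.91,1],
    [36.3,16.93,-48.02,6.95,-64.86,-36.91,1],
    [36.3,16.93,-48.02,6.95,-64.86,-36.91,1],
    [36.3,16.93,-48.02,6.95,-64.86,-36.91,1],
    [36.3,16.93,-48.02,6.95,-64.86,-36.91,1],
    [36.3,16.93,-48.02,6.95,-64.86,-36.91,1],
    [36.3,16.93,-48.02,6.95,-64.86,-36.91,1],
    [36.3,16.93,-48.02,6.95,-64.86,-36.91,1],
    [36.3,16.93,-48.02,6.95,-64.86,-36.91,1],
    [36.3,16.93,-48.02,6.95,-64.86,-36.91,1],
    [36.3,16.93,-48.02,6.95,-64.86,-36.91,1],
    [36.3,16.93,-48.02,6.95,-64.86,-36.91,1],
    [36.3,16.93,-48.02,6.95,-64.86,-36.91,1]
  ],
  "grip_force": 60
}}

```text
time_s: 2.22
ee_pos: [676.2, -86.5, 183.9]
tcp_rot: [-0.965, 1.263, -0.239]
ft_force: [-1.3, 0.2, -0.2]
opening: 85.5
```

```bash
python3 - <<'E'
from h import *
np.set_printoptions(precision=2,suppress=True)
s=read_state(); print(s['time_s'],s['joint_positions'],s['ee_pos'],s['ft_force']); print(pose())
c=snap('wrist','w1.png')
snap('top','top2.png',4,(240,120,400,260))
E
```

```text
2.2167 [ 0.06  0.59  1.55 -1.    0.9   0.17] [676.24 -86.46 183.85] [-1.27  0.19 -0.23]
[[  0.34  -0.34   0.88 676.24]
 [ -0.64   0.6    0.48 -86.46]
 [ -0.69  -0.72  -0.01 183.85]
 [  0.     0.     0.     1.  ]]
```

View pics/w1.png

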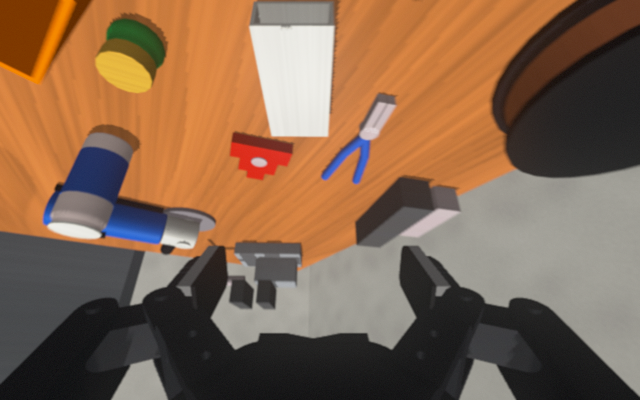

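```bash
cat >> h.py <<'E'
def wray(c,T,p,z):
    q=cv2.undistortPoints(np.array([[p]],float),c['intrinsics'],np.array([c['k1'],0,0,0,0.]))[0,0]
    W=T@c['hand_eye']; o=W[:3,3]; d=W[:3,:3]@np.array([q[0],q[1],1]); return o+d*(z-o[2])/d[2]
E
python3 - <<'E'
from h import *
np.set_printoptions(precision=2,suppress=True)
T0=pose(); c=camera('wrist')
P=[wray(c,T0,p,30) for p in [(250,27),(334,25),(328,136),(272,136)]]
print(np.array(P), np.mean(P,0)); P=np.array(P); print(np.linalg.norm(P-np.roll(P,1,0),axis=1)); d=(P[0]+P[1]-P[2]-P[3])[:2]; print(np.arctan2(d[1],d[0]))
l=np.array([678.3,-122.0]); a=2.09;u=np.array([np.cos(a),np.sin(a)]); e=l+47*u
D=np.degrees(a)
T=tool(D-90,D-180,50,grasp=[e[0],e[1],22]); T1=T.copy(); T1[:3,3]-=T[:3,0]*80; T1[2,3]+=20
print(T,delta(T1),T1[:3,3])
E
```

```text
[[ 621.16  -86.37   30.  ]
 [ 671.48  -56.74   30.  ]
 [ 728.54 -159.2    30.  ]
 [ 677.54 -188.23   30.  ]] [ 674.68 -122.63   30.  ]
[116.42  58.4  117.28  58.69]
2.0776428143068357
[[  0.32  -0.38   0.87 661.04]
 [ -0.56   0.67   0.5  -91.8 ]
 [ -0.77  -0.64   0.     7.45]
 [  0.     0.     0.     1.  ]] [-0.18 -1.44  6.05  2.84 10.35 -1.43] [635.52 -47.15  88.73]
```

Emit:
{"fn": "arm_command", "kwargs": {
  "deltas": [
    [-0.18,-1.44,6.05,2.84,10.35,-1.43,1],
    [-0.18,-1.44,6.05,2.84,10.35,-1.43,1],
    [-0.18,-1.44,6.05,2.84,10.35,-1.43,1],
    [-0.18,-1.44,6.05,2.84,10.35,-1.43,1],
    [-0.18,-1.44,6.05,2.84,10.35,-1.43,1],
    [-0.18,-1.44,6.05,2.84,10.35,-1.43,1],
    [-0.18,-1.44,6.05,2.84,10.35,-1.43,1],
    [-0.18,-1.44,6.05,2.84,10.35,-1.43,1]
  ]
}}

```text
time_s: 3.03
ee_pos: [638.1, -46.3, 92.5]
tcp_rot: [-0.896, 1.292, -0.139]
ft_force: [-0.2, 0.3, -0.1]
opening: 85.5
```

```bash
python3 - <<'E'
from h import *
np.set_printoptions(precision=2,suppress=True)
s=read_state(); print(s['time_s'],s['joint_positions'],s['ee_pos'],s['ft_force']); T0=pose();print(T0)
c=snap('wrist','w2.png')
l=np.array([677.5,-122.2]); a=2.085;u=np.array([np.cos(a),np.sin(a)]); e=l+47*u
D=np.degrees(a)
T=tool(D-90,D-180,50,grasp=[e[0],e[1],22])
print(T[:3,3],delta(T,T0))
E
```

```text
3.0333 [ 0.09  0.64  1.68 -1.    0.77  0.31] [638.13 -46.29  92.53] [-0.25  0.27 -0.15]
[[  0.32  -0.38   0.87 638.13]
 [ -0.56   0.67   0.49 -46.29]
 [ -0.77  -0.64   0.    92.53]
 [  0.     0.     0.     1.  ]]
[660.39 -91.91   7.45] [ 0.13  0.16 -0.19  9.78  1.56 -0.33]
```

View pics/w2.png

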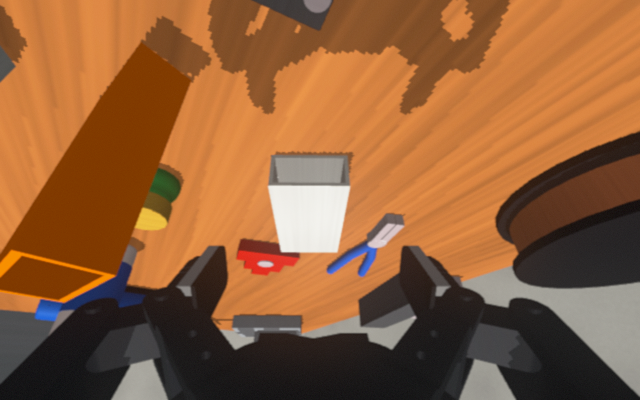

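```bash
python3 - <<'E'
from h import *
np.set_printoptions(precision=2,suppress=True)
T0=pose()
c=camera('wrist')
P=np.array([wray(c,T0,p,30) for p in [(269,185),(349,185),(339,251),(278,251)]])
print(P, P.mean(0)); print(np.linalg.norm(P-np.roll(P,1,0),axis=1)); d=(P[0]+P[1]-P[2]-P[3])[:2]; print(np.arctan2(d[1],d[0]))
l=np.array([677.5,-122.2]); a=2.085;u=np.array([np.cos(a),np.sin(a)]); e=l+47*u
D=np.degrees(a)
for up in (40,0):
  T=tool(D-90,D-180,56,grasp=[e[0],e[1],23]);T[:3,3]-=T[:3,0]*up
  print(T[:3,3],delta(T,T0))
E
```

```text
[[ 622.95  -84.93   30.  ]
 [ 673.23  -56.42   30.  ]
 [ 732.3  -157.4    30.  ]
 [ 676.32 -189.05   30.  ]] [ 676.2  -121.95   30.  ]
[117.01  57.8  116.99  64.3 ]
2.0722693384540727
[648.61 -71.05  40.41] [ 0.14  0.12  5.79  5.69  1.26 -0.29]
[659.61 -90.53   7.25] [ 0.14  0.12  5.79  9.67  1.66 -0.3 ]
```

Emit:
{"fn": "arm_command", "kwargs": {
  "deltas": [
    [0.14,0.12,5.79,3.0,1.0,-0.2,1],
    [0.14,0.12,5.79,5.69,1.26,-0.29,1],
    [0.14,0.12,5.79,5.69,1.26,-0.29,1],
    [0.14,0.12,5.79,7.0,1.4,-0.3,1],
    [0.14,0.12,5.79,8.3,1.5,-0.3,1],
    [0.14,0.12,5.79,9.0,1.6,-0.3,1],
    [0.14,0.12,5.79,9.67,1.66,-0.3,1],
    [0.14,0.12,5.79,9.67,1.66,-0.3,1],
    [0.14,0.12,5.79,9.67,1.66,-0.3,1]
  ]
}}

```text
time_s: 3.88
ee_pos: [659.2, -90.5, 6.7]
tcp_rot: [-0.827, 1.337, -0.062]
ft_force: [-0.1, 0.5, -0.1]
opening: 85.9
```

```bash
python3 - <<'E'
from h import *
np.set_printoptions(precision=2,suppress=True)
s=read_state(); print(s['time_s'],s['joint_positions'],s['ee_pos'],s['ft_force']); T0=pose();print(T0)
c=snap('wrist','w3.png'); snap('side','s3.png',4,(300,130,460,260))
E
```

```text
3.8833 [-0.02  0.78  1.64 -0.97  0.62  0.24] [659.25 -90.49   6.75] [-0.09  0.47 -0.07]
[[  0.27  -0.41   0.87 659.25]
 [ -0.49   0.72   0.49 -90.49]
 [ -0.83  -0.56  -0.     6.75]
 [  0.     0.     0.     1.  ]]
```

View pics/w3.png

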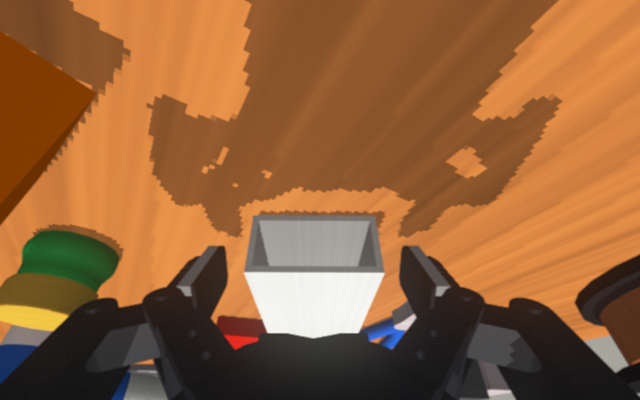

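View pics/s3.png

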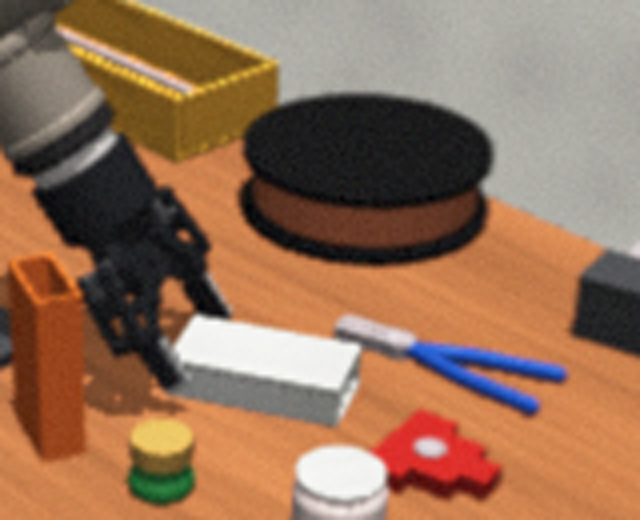

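Emit:
{"fn": "arm_command", "kwargs": {
  "deltas": [
    [0,0,0,0,0,0,-1],
    [0,0,0,0,0,0,-1],
    [0,0,0,0,0,0,-1],
    [0,0,0,0,0,0,-1],
    [0,0,0,0,0,0,-1],
    [0,0,0,0,0,0,-1]
  ],
  "grip_force": 80
}}

```text
time_s: 4.48
ee_pos: [660.0, -89.9, 8.4]
tcp_rot: [-0.827, 1.334, -0.062]
ft_force: [-1.6, 2.9, 6.8]
opening: 58.5
```

```bash
python3 - <<'E'
from h import *
np.set_printoptions(precision=2,suppress=True)
s=read_state(); print(s['time_s'],s['joint_positions'],s['ee_pos'],s['ft_force'],s['opening'])
c=snap('wrist','w4.png',2,(170,170,480,400)); snap('side','s4.png',5,(310,180,410,250))
E
```

```text
4.4833 [-0.02  0.78  1.64 -0.97  0.62  0.24] [659.96 -89.92   8.35] [-1.63  2.93  6.76] 58.54001460874023
```

View pics/w4.png

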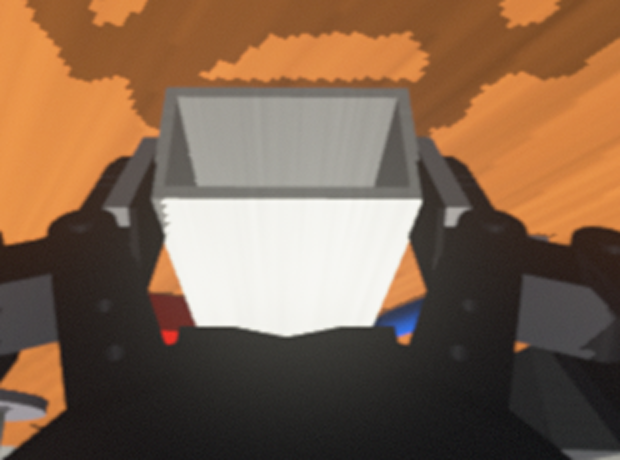

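View pics/s4.png

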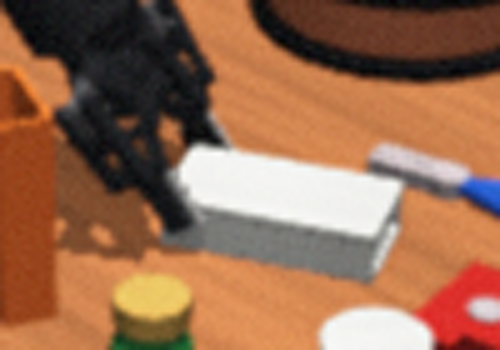

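```bash
cat >> h.py <<'E'
def tubeT(c,X,Y):
    T=np.eye(4); X=np.array(X,float);Y=np.array(Y,float); T[:3,:3]=np.c_[X,Y,np.cross(X,Y)]; T[:3,3]=c; return T
E
python3 - <<'E'
from h import *
np.set_printoptions(precision=2,suppress=True)
T0=pose()
a=np.arctan2(*T0[:3,2][[1,0]])+np.pi/2; print(a)
u=[np.cos(a),np.sin(a),0]; Y=[-np.sin(a),np.cos(a),0]
# centre across the jaws is at tool mid: project
c=np.array([677,-122.1,15.]); jz=T0[:3,2]; c=c-jz*((c-T0[:3,3])@jz); print(c)
G=np.linalg.inv(T0)@tubeT(c,u,Y); np.save('G.npy',G); print(G)
jx=R.from_euler('z',JIG[2]).apply([1,0,0])
for z in (245,):
  Tt=tubeT(j2w((0,42,z)),[0,0,1],-jx)@np.linalg.inv(G); print(Tt, delta(Tt,T0))
up=T0.copy(); up[2,3]+=150; print(delta(up,T0))
E
```

```text
2.0859424468061114
[ 677.91 -121.58   15.  ]
[[ -0.56  -0.    -0.83  14.88]
 [  0.83  -0.    -0.56 -33.9 ]
 [ -0.    -1.     0.     0.  ]
 [  0.     0.     0.     1.  ]]
[[ -0.08  -0.06   1.   532.15]
 [  0.82   0.56   0.1  231.51]
 [ -0.56   0.83   0.   281.42]
 [  0.     0.     0.     1.  ]] [ 26.    -4.95  88.56 -41.81  13.1    4.74]
[  0.     0.    -0.   -12.43  -8.4    0.02]
```

Emit:
{"fn": "arm_command", "kwargs": {
  "deltas": [
    [0,0,0,-1.5,-1.0,0,-1],
    [0,0,0,-4.0,-2.7,0,-1],
    [0,0,0,-7.0,-4.7,0,-1],
    [0,0,0,-10.0,-6.8,0,-1],
    [0,0,0,-12.43,-8.4,0.0,-1],
    [0,0,0,-12.43,-8.4,0.0,-1],
    [0,0,0,-12.43,-8.4,0.0,-1]
  ]
}}

```text
time_s: 5.17
ee_pos: [660.3, -89.9, 160.1]
tcp_rot: [-0.826, 1.331, -0.064]
ft_force: [-0.2, 0.3, -2.8]
opening: 58.8
```

```bash
python3 - <<'E'
from h import *
np.set_printoptions(precision=2,suppress=True)
s=read_state(); print(s['time_s'],s['joint_positions'],s['ee_pos'],s['ft_force'],s['opening'])
T0=pose();G=np.load('G.npy'); print((T0@G))
jx=R.from_euler('z',JIG[2]).apply([1,0,0])
Tt=tubeT(j2w((0,42,245)),[0,0,1],-jx)@np.linalg.inv(G); print(Tt, delta(Tt,T0))
snap('side','s5.png',4,(280,100,450,250)); c=snap('wrist','w5.png')
E
```

```text
5.1667 [-0.02  0.56  1.55 -0.7   0.83 -0.11] [660.26 -89.88 160.06] [-0.21  0.32 -2.75] 58.83969694502416
[[  -0.49   -0.87   -0.    678.16]
 [   0.87   -0.49   -0.   -121.58]
 [  -0.     -0.      1.    166.76]
 [   0.      0.      0.      1.  ]]
[[ -0.08  -0.06   1.   532.15]
 [  0.82   0.56   0.1  231.51]
 [ -0.56   0.83   0.   281.42]
 [  0.     0.     0.     1.  ]] [ 26.02  -4.74  88.61 -29.26  21.58   4.73]
```

View pics/s5.png

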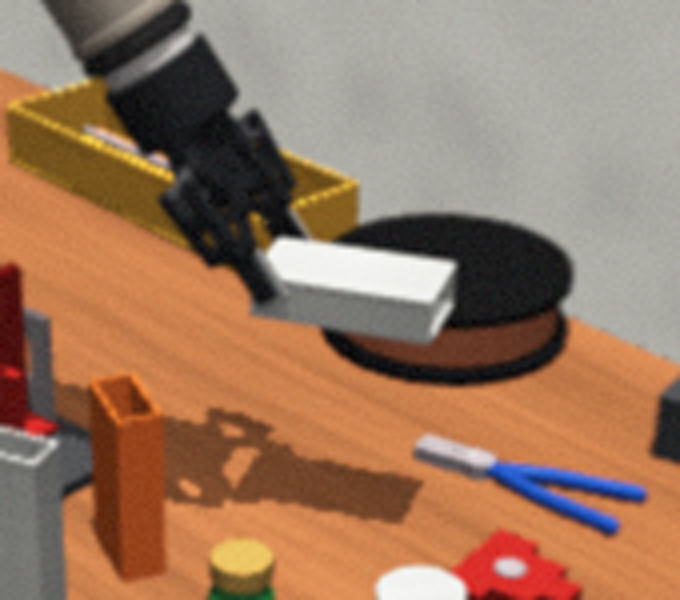

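View pics/w5.png

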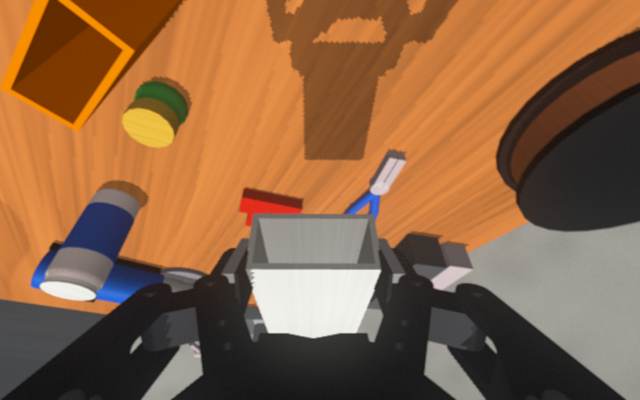

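Emit:
{"fn": "arm_command", "kwargs": {
  "deltas": [
    [2,-0.4,6.8,-3.5,2.0,0.3,-1],
    [4,-0.8,13.6,-7,4,0.6,-1],
    [6,-1.1,20.4,-10,6,1,-1],
    [8,-1.5,27.2,-13,8,1.4,-1],
    [10,-1.8,34,-16,10,1.8,-1],
    [12,-2.2,40.9,-19,12,2.2,-1],
    [14,-2.6,47.7,-22,14,2.6,-1],
    [16,-2.9,54.5,-25,16,3,-1],
    [18,-3.3,61.3,-27,18,3.5,-1],
    [20,-3.6,68.1,-29.26,20,4,-1],
    [22,-4,75,-29.26,21.58,4.73,-1],
    [24,-4.4,81.8,-29.26,21.58,4.73,-1],
    [26.02,-4.74,88.61,-29.26,21.58,4.73,-1],
    [26.02,-4.74,88.61,-29.26,21.58,4.73,-1],
    [26.02,-4.74,88.61,-29.26,21.58,4.73,-1],
    [26.02,-4.74,88.61,-29.26,21.58,4.73,-1],
    [26.02,-4.74,88.61,-29.26,21.58,4.73,-1]
  ]
}}

```text
time_s: 6.68
ee_pos: [531.5, 232.0, 279.1]
tcp_rot: [0.694, 1.485, 0.835]
ft_force: [0.0, 0.4, -2.2]
opening: 58.8
```

```bash
python3 - <<'E'
from h import *
np.set_printoptions(precision=2,suppress=True)
s=read_state(); print(s['time_s'],s['joint_positions'],s['ee_pos'],s['ft_force'],s['opening'])
T0=pose();G=np.load('G.npy'); print((T0@G))
jx=R.from_euler('z',JIG[2]).apply([1,0,0])
Tt=tubeT(j2w((0,42,245)),[0,0,1],-jx)@np.linalg.inv(G); print(delta(Tt,T0))
snap('side','s6.png',4,(180,60,340,210)); snap('wrist','w6.png');snap('top','t6.png',5,(180,160,310,260))
E
```

```text
6.6833 [-0.18  0.49  1.56  0.92  1.52 -0.54] [531.48 231.96 279.13] [ 0.04  0.36 -2.2 ] 58.82400093507406
[[  0.    -0.99   0.1  531.99]
 [  0.    -0.1   -0.99 225.25]
 [  1.     0.     0.   242.73]
 [  0.     0.     0.     1.  ]]
[-0.18 -0.21  0.12 -0.17  0.16  0.06]
```

View pics/s6.png

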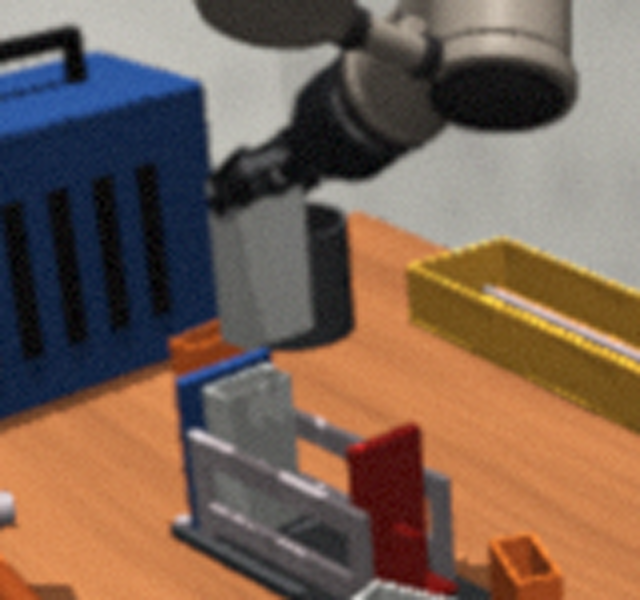

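View pics/w6.png

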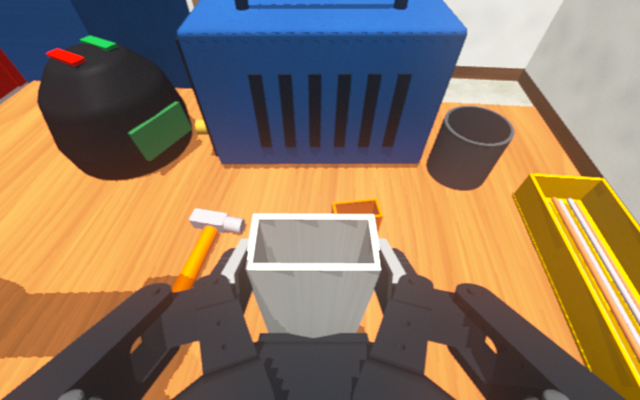

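View pics/t6.png

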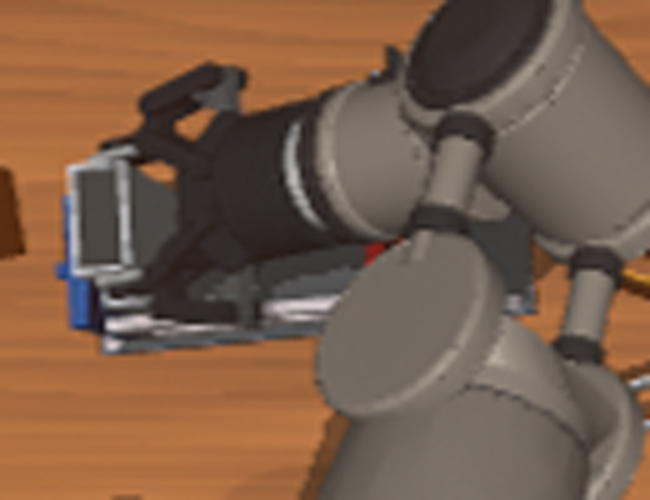

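```bash
python3 - <<'E'
from h import *
np.set_printoptions(precision=2,suppress=True)
s=read_state(); q=s['joint_positions']; 
D=[([1.051,.3427,1.525],[191.5,488.4,230.6],[0,0,-1]),([.06,.59,1.55],[676.24,-86.46,183.85],[.34,-.64,-.69]),([.09,.64,1.68],[638.1,-46.3,92.5],[.32,-.56,-.77]),([-.02,.78,1.64],[659.25,-90.49,6.75],[.27,-.49,-.83]),([-.02,.56,1.55],[660.26,-89.88,160.06],[.27,-.49,-.83]),(q[:3],s['ee_pos'],pose()[:3,0])]
def f(v):
    a,h,L1,L2,L3,dx=v;r=[]
    for j,p,x in D:
        rr=a+L1*np.sin(j[1])+L2*np.sin(j[1]+j[2]); z=h+L1*np.cos(j[1])+L2*np.cos(j[1]+j[2])
        e=np.array([np.cos(j[0]),np.sin(j[0]),0]);n=np.array([-e[1],e[0],0])
        r.append(rr*e+dx*n+[0,0,z]+L3*np.array(x)-p)
    return np.ravel(r)
r=least_squares(f,[0,200,420,400,200,0]); print(r.x); print(r.fun.reshape(-1,3))
L3=r.x[4]; T=pose(); wc=T[:3,3]-L3*T[:3,0]; print('wc',wc)
j=R.from_euler('z',JIG[2]).inv().apply(wc-[JIG[0],JIG[1],0]); print('jig',j)
C['top']=camera('top');print(fit([('top',px([(68,172),(125,165),(132,268),(75,278)],(180,160),5),[(30,15,303),(30,-15,303),(-30,-15,303),(-30,15,303)])],[532,225,.1]))
E
```

```text
[  4.96 231.95 449.4  380.46 312.46  76.89]
[[-0.05  0.93  0.85]
 [-0.18 -2.25  0.87]
 [ 4.67 -2.49  0.2 ]
 [-1.12  2.82 -0.29]
 [-4.31  2.25 -2.04]
 [ 0.57 -0.45  0.4 ]]
wc [557.87 -25.19 454.7 ]
jig [  -0.03 -209.33  454.7 ]
(array([530.2 , 224.44,   0.12]), array([[-0.03, -0.64],
       [-0.21, -0.49],
       [ 0.08,  0.98],
       [ 0.16,  0.27]]))
```

```bash
python3 - <<'E'
from h import *
np.set_printoptions(precision=2,suppress=True)
T0=pose();G=np.load('G.npy')
jx=R.from_euler('z',JIG[2]).apply([1,0,0])
for z in (200,163):
  Tt=tubeT(j2w((1,42,z)),[0,0,1],-jx)@np.linalg.inv(G); print(delta(Tt,T0))
E
```

```text
[-0.18 -0.2   0.03  2.35 -3.59  0.2 ]
[-0.18 -0.2   0.03  4.43 -6.66  0.22]
```

Emit:
{"fn": "arm_command", "kwargs": {
  "deltas": [
    [-0.18,-0.2,0,1.2,-1.8,0.2,-1],
    [-0.18,-0.2,0,2.35,-3.59,0.2,-1],
    [-0.18,-0.2,0,3.4,-5.1,0.2,-1],
    [-0.18,-0.2,0,4.43,-6.66,0.2,-1],
    [-0.18,-0.2,0,4.43,-6.66,0.2,-1],
    [-0.18,-0.2,0,4.43,-6.66,0.2,-1]
  ]
}}

```text
time_s: 7.38
ee_pos: [532.8, 231.9, 199.5]
tcp_rot: [0.694, 1.481, 0.837]
ft_force: [1.3, 0.8, -1.1]
opening: 58.4
```

```bash
python3 - <<'E'
from h import *
np.set_printoptions(precision=2,suppress=True)
s=read_state(); print(s['time_s'],s['joint_positions'],s['ee_pos'],s['ft_force'],s['opening'])
T0=pose();G=np.load('G.npy'); print((T0@G))
jx=R.from_euler('z',JIG[2]).apply([1,0,0])
for z in (120,74):
  Tt=tubeT(j2w((1,42,z)),[0,0,1],-jx)@np.linalg.inv(G); print(delta(Tt,T0))
snap('side','s7.png',5,(180,60,340,210)); snap('top','t7.png',6,(180,160,310,260))
E
```

```text
7.3833 [-0.18  0.59  1.64  0.94  1.41 -0.69] [532.8  231.89 199.48] [ 1.26  0.83 -1.09] 58.38166011123673
[[  0.    -0.99   0.1  533.42]
 [  0.    -0.1   -0.99 225.26]
 [  1.     0.     0.   163.06]
 [  0.     0.     0.     1.  ]]
[-0.04 -0.05  0.01  2.39 -3.58  0.04]
[-0.04 -0.05  0.01  4.96 -7.39  0.04]
```

View pics/s7.png

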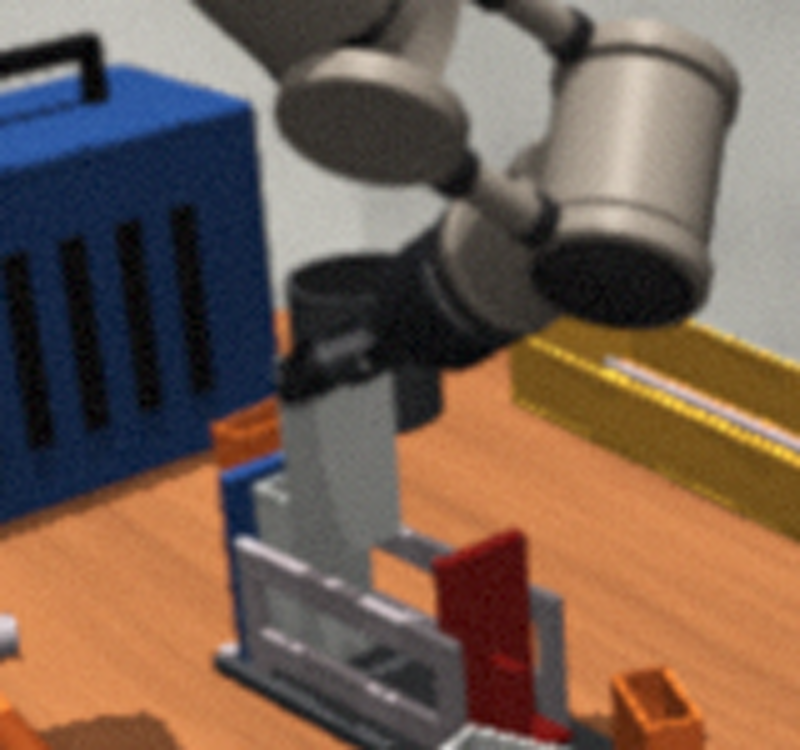

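View pics/t7.png

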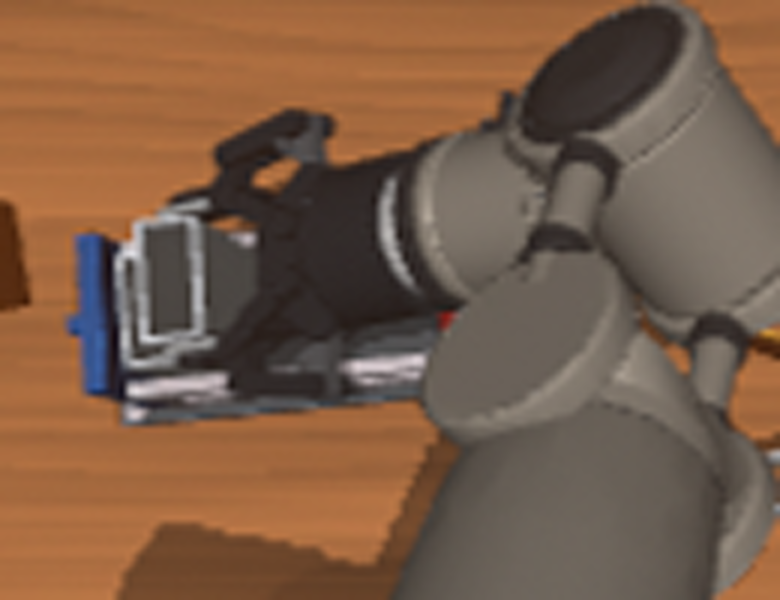

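```bash
python3 - <<'E'
from h import *
np.set_printoptions(precision=2,suppress=True)
v,r=fit([('top',px([(133,221),(195,213),(206,335),(143,344)],(180,160),6),[(30,15,223),(30,-15,223),(-30,-15,223),(-30,15,223)])],[532,225,.1]);print(v,r)
J=lambda x,y: R.from_euler('z',JIG[2]).inv().apply([x-JIG[0],y-JIG[1],0])
print(J(*v[:2]),J(530.37,258.85))
E
```

```text
[534.35 224.74   0.13] [[-0.04 -0.03]
 [-0.02  0.03]
 [-0.    0.09]
 [ 0.06 -0.1 ]]
[ 1.52 41.7   0.  ] [ 0.97 76.03  0.  ]
```

Emit:
{"fn": "arm_command", "kwargs": {
  "deltas": [
    [0,0,0,0.8,-1.2,0,-1],
    [0,0,0,1.6,-2.4,0,-1],
    [0,0,0,2.4,-3.6,0,-1],
    [0,0,0,3.2,-4.8,0,-1],
    [0,0,0,3.8,-5.7,0,-1],
    [0,0,0,4.3,-6.4,0,-1],
    [0,0,0,4.3,-6.4,0,-1],
    [0,0,0,4.3,-6.4,0,-1]
  ]
}}

```text
time_s: 8.25
ee_pos: [533.8, 231.4, 123.9]
tcp_rot: [0.693, 1.477, 0.837]
ft_force: [0.2, -0.9, -2.0]
opening: 58.3
```

```bash
python3 - <<'E'
from h import *
np.set_printoptions(precision=2,suppress=True)
s=read_state(); print(s['time_s'],s['joint_positions'],s['ee_pos'],s['ft_force'],s['opening'])
T0=pose();G=np.load('G.npy'); print((T0@G))
snap('side','s8.png',5,(180,60,340,210)); snap('top','t8.png',6,(180,160,310,260))
E
```

```text
8.25 [-0.19  0.71  1.68  0.96  1.32 -0.83] [533.84 231.4  123.93] [ 0.23 -0.86 -1.97] 58.27070980863726
[[ -0.    -0.99   0.1  534.59]
 [  0.    -0.1   -0.99 224.76]
 [  1.    -0.     0.    87.52]
 [  0.     0.     0.     1.  ]]
```

View pics/s8.png

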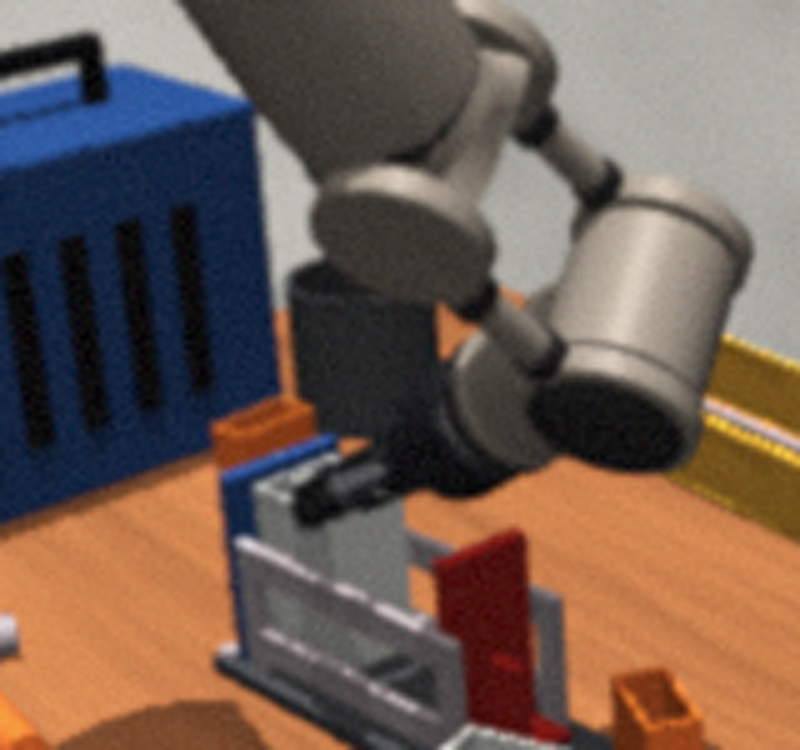

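View pics/t8.png

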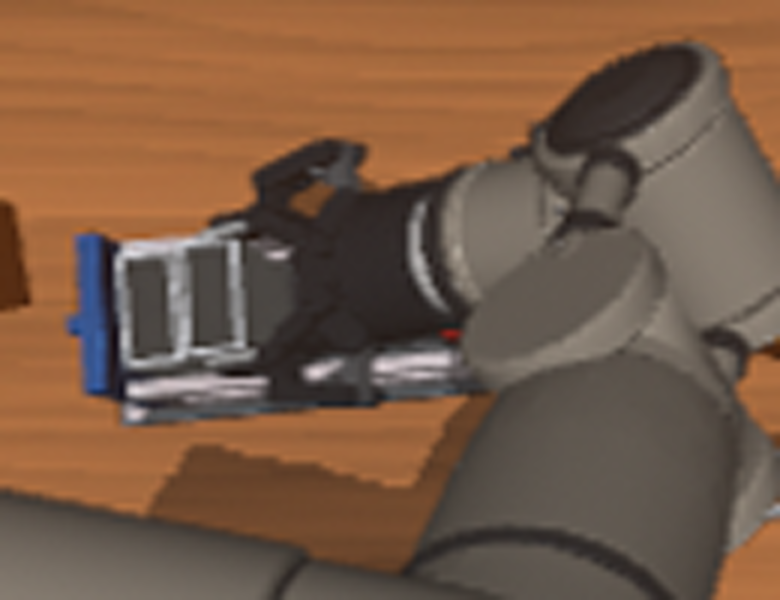

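Emit:
{"fn": "arm_command", "kwargs": {
  "deltas": [
    [0,0,0,0.25,-0.37,-0.1,-1],
    [0,0,0,0.45,-0.66,-0.1,-1],
    [0,0,0,0.6,-0.9,-0.1,-1],
    [0,0,0,0.72,-1.06,-0.1,-1],
    [0,0,0,0.72,-1.06,-0.1,-1]
  ]
}}

```text
time_s: 8.77
ee_pos: [533.0, 231.3, 111.2]
tcp_rot: [0.692, 1.477, 0.837]
ft_force: [0.8, 0.4, -2.0]
opening: 58.3
```

```bash
python3 - <<'E'
from h import *
np.set_printoptions(precision=2,suppress=True)
s=read_state(); print(s['time_s'],s['ee_pos'],s['ft_force'],s['opening'])
T0=pose();G=np.load('G.npy'); print((T0@G))
snap('side','s9.png',7,(215,120,325,200))
E
```

```text
8.7667 [532.98 231.31 111.15] [ 0.78  0.38 -2.02] 58.330410709225056
[[ -0.    -0.99   0.1  533.75]
 [  0.    -0.1   -0.99 224.66]
 [  1.    -0.     0.    74.75]
 [  0.     0.     0.     1.  ]]
```

View pics/s9.png

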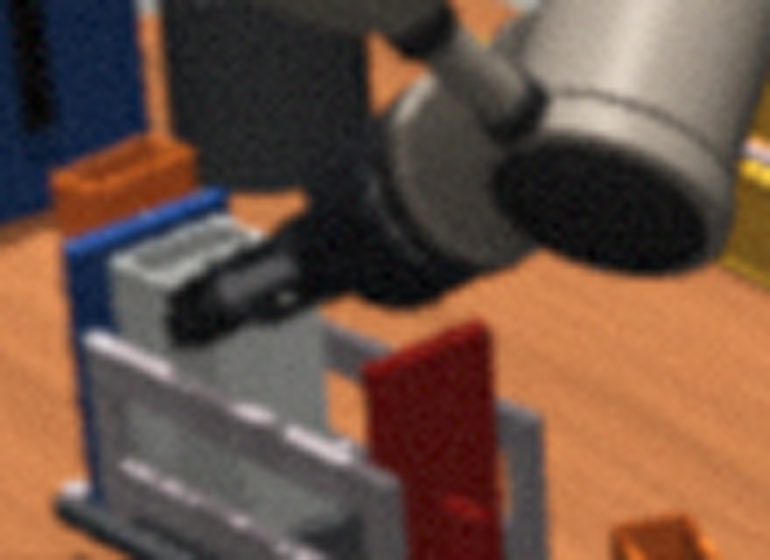

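Emit:
{"fn": "arm_command", "kwargs": {
  "deltas": [
    [0,0,0,0.06,-0.08,0,-1],
    [0,0,0,0.12,-0.17,0,-1],
    [0,0,0,0.15,-0.22,0,-1],
    [0,0,0,0.15,-0.22,0,-1]
  ]
}}

```text
time_s: 9.15
ee_pos: [533.1, 231.5, 110.5]
tcp_rot: [0.693, 1.475, 0.84]
ft_force: [-2.8, -2.8, 7.9]
opening: 58.5
```

Emit:
{"fn": "arm_command", "kwargs": {
  "deltas": [
    [0,0,0,0,0,0,0.6],
    [0,0,0,0,0,0,1],
    [0,0,0,0,0,0,1],
    [0,0,0,0,0,0,1],
    [0,0,0,0,0,0,1]
  ]
}}

```text
time_s: 9.57
ee_pos: [533.1, 231.6, 110.4]
tcp_rot: [0.693, 1.475, 0.84]
ft_force: [0.0, -0.2, -0.6]
opening: 85.6
```

```bash
python3 - <<'E'
from h import *
np.set_printoptions(precision=2,suppress=True)
s=read_state(); print(s['time_s'],s['ee_pos'],s['ft_force'],s['opening'])
snap('side','s10.png',7,(215,120,325,200)); snap('wrist','w10.png')
E
```

```text
9.5667 [533.09 231.58 110.41] [ 0.03 -0.23 -0.62] 85.59707753959135
```

View pics/s10.png

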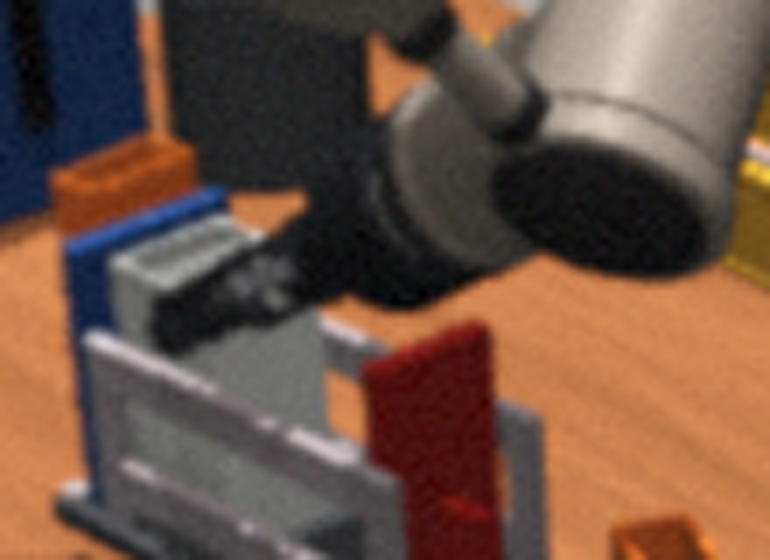

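View pics/w10.png

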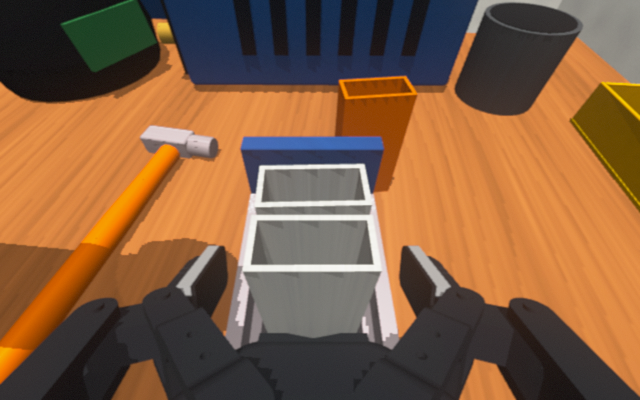

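```bash
python3 - <<'E'
from h import *
np.set_printoptions(precision=2,suppress=True)
T0=pose()
T=tool(-65.8,-65.8+90,90,tcp=[440,-66.3,200]); print(T)
Tu=T0.copy(); Tu[2,3]+=140
print(delta(Tu,T0),delta(T,T0),delta(T,Tu))
E
```

```text
[[  0.     0.91   0.41 440.  ]
 [  0.     0.41  -0.91 -66.3 ]
 [ -1.     0.    -0.   200.  ]
 [  0.     0.     0.     1.  ]]
[ 0.   -0.   -0.   -7.82 11.61  0.06] [ 65.53 -34.62 -48.51 -28.85  -8.57 -12.18] [ 65.53 -34.62 -48.51 -21.03 -20.18 -12.24]
```

Emit:
{"fn": "arm_command", "kwargs": {
  "deltas": [
    [0,0,0,-1.5,2.2,0,1],
    [0,0,0,-3.5,5.0,0,1],
    [0,0,0,-5.8,8.6,0,1],
    [0,0,0,-7.82,11.6,0,1],
    [6,-3,-4,-10,10,-1,1],
    [11,-6,-8,-12.5,8,-2,1],
    [16,-8.5,-12,-15,6,-3.5,1],
    [21,-11,-15.5,-17,4,-5,1],
    [26,-14,-19,-19,2,-6.5,1],
    [31,-16.5,-23,-21,0,-8,1],
    [36,-19,-27,-23,-2,-9,1],
    [41,-22,-30.5,-25,-4,-10,1],
    [46,-24.5,-34,-27,-6,-11,1],
    [51,-27,-38,-28.85,-8.57,-12.18,1],
    [56,-30,-42,-28.85,-8.57,-12.18,1],
    [61,-32.5,-45.5,-28.85,-8.57,-12.18,1],
    [65.53,-34.62,-48.51,-28.85,-8.57,-12.18,1],
    [65.53,-34.62,-48.51,-28.85,-8.57,-12.18,1],
    [65.53,-34.62,-48.51,-28.85,-8.57,-12.18,1],
    [65.53,-34.62,-48.51,-28.85,-8.57,-12.18,1]
  ]
}}

```text
time_s: 11.33
ee_pos: [439.8, -66.1, 199.8]
tcp_rot: [0.892, 1.382, -0.889]
ft_force: [-0.1, 0.4, 0.2]
opening: 85.3
```

```bash
python3 - <<'E'
from h import *
np.set_printoptions(precision=2,suppress=True)
s=read_state(); print(s['time_s'],s['joint_positions'],s['ee_pos'],s['ft_force'],s['opening']); print(pose())
snap('top','t11.png',5,(180,150,340,260)); snap('wrist','w11.png'); snap('side','s11.png',5,(200,110,340,230))
E
```

```text
11.3333 [-0.32  0.23  1.78  0.    1.13  0.82] [439.81 -66.07 199.75] [-0.06  0.42  0.22] 85.25164623005477
[[  0.     0.91   0.41 439.81]
 [  0.     0.41  -0.91 -66.07]
 [ -1.     0.    -0.   199.75]
 [  0.     0.     0.     1.  ]]
```

View pics/t11.png

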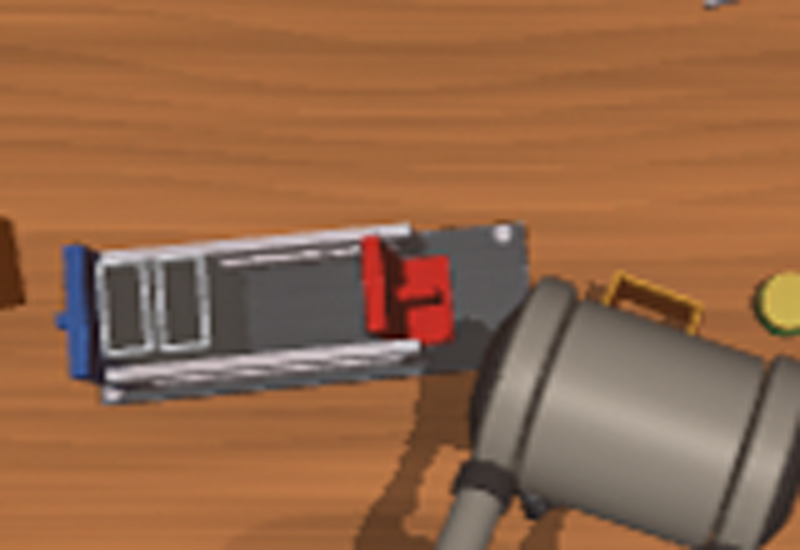

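View pics/w11.png

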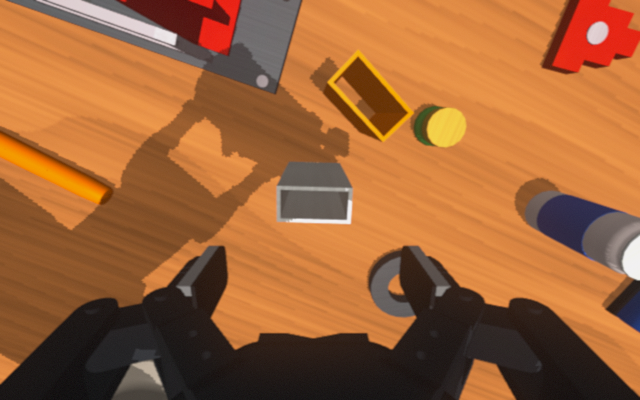

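View pics/s11.png

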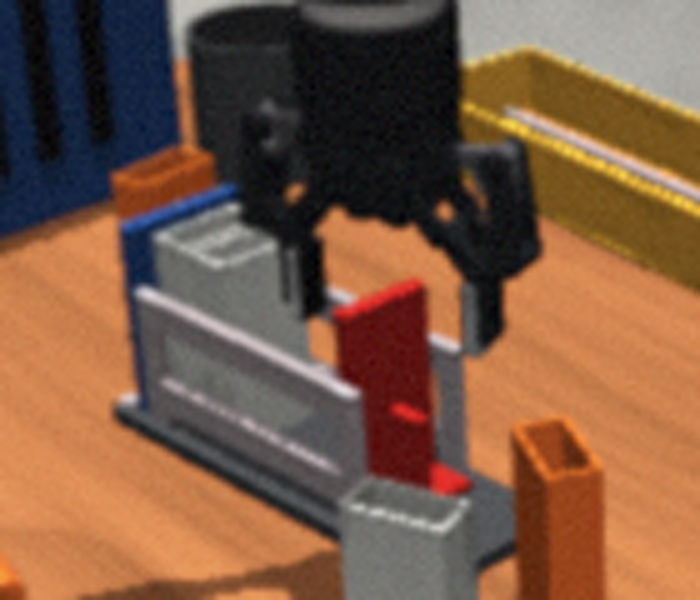

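```bash
python3 - <<'E'
from h import *
np.set_printoptions(precision=2,suppress=True)
T0=pose(); c=camera('wrist')
P=np.array([wray(c,T0,p,120) for p in [(278,187),(350,187),(351,223),(277,223)]]); print(P,P.mean(0),np.linalg.norm(P-np.roll(P,1,0),axis=1)); d=P[1]-P[0]; print(np.degrees(np.arctan2(d[1],d[0])))
v,r=fit([('top',px([(160,259),(203,255),(209,345),(164,350)],(180,150),5),[(30,15,132),(30,-15,132),(-30,-15,132),(-30,15,132)])],[532,225,.1]);print(v,abs(r).max())
J=lambda x,y: R.from_euler('z',JIG[2]).inv().apply([x-JIG[0],y-JIG[1],0])
print(J(*v[:2]))
T=tool(-65.5,-65.5+90,90,tcp=[(440+P.mean(0)[0])/2,(-66+P.mean(0)[1])/2,91]); print(T[:3,3],delta(T,T0))
E
```

```text
[[ 442.9   -37.2   120.  ]
 [ 466.    -88.51  120.  ]
 [ 439.36 -102.53  120.  ]
 [ 414.75  -47.87  120.  ]] [440.75 -69.03 120.  ] [30.11 56.27 30.1  59.95]
-65.76815145889697
[532.82 222.71   0.1 ] 0.5419646766390258
[-0.2  39.83  0.  ]
[440.38 -67.51  91.  ] [-0.29 -0.04 -0.02 10.89  0.02  0.1 ]
```

Emit:
{"fn": "arm_command", "kwargs": {
  "deltas": [
    [0,0,0,3,0,0.1,1],
    [0,0,0,6,0,0.1,1],
    [0,0,0,8.5,0,0.1,1],
    [0,0,0,10.1,0,0.1,1],
    [0,0,0,10.9,0,0.1,1],
    [0,0,0,10.9,0,0.1,1],
    [0,0,0,10.9,0,0.1,-1],
    [0,0,0,10.9,0,0.1,-1],
    [0,0,0,10.9,0,0.1,-1],
    [0,0,0,10.9,0,0.1,-1],
    [0,0,0,10.9,0,0.1,-1],
    [0,0,0,10.9,0,0.1,-1]
  ]
}}

```text
time_s: 12.63
ee_pos: [441.2, -67.8, 92.6]
tcp_rot: [0.894, 1.377, -0.892]
ft_force: [-1.0, 1.6, 4.5]
opening: 58.4
```

```bash
python3 - <<'E'
from h import *
np.set_printoptions(precision=2,suppress=True)
s=read_state(); print(s['time_s'],s['joint_positions'],s['ee_pos'],s['ft_force'],s['opening']); print(pose())
snap('wrist','w12.png')
E
```

```text
12.6333 [-0.32  0.38  1.92  0.    0.84  0.82] [441.17 -67.77  92.61] [-1.01  1.6   4.48] 58.3687113528006
[[  0.     0.91   0.41 441.17]
 [ -0.     0.41  -0.91 -67.77]
 [ -1.     0.     0.    92.61]
 [  0.     0.     0.     1.  ]]
```

View pics/w12.png

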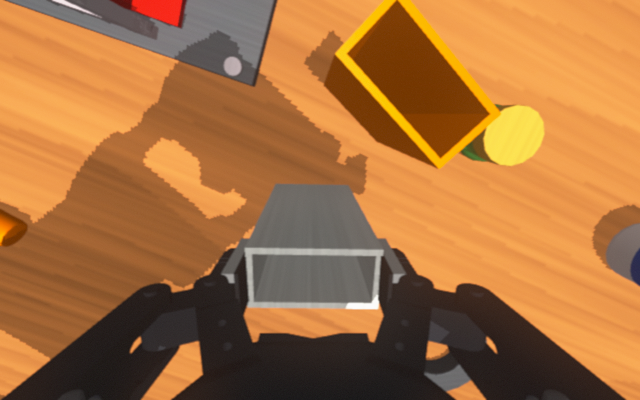

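```bash
python3 - <<'E'
from h import *
np.set_printoptions(precision=2,suppress=True)
T0=pose(); yaw=np.degrees(JIG[2])
p=j2w((0.3,5,260)); T=tool(yaw,yaw+90,90,tcp=p); print(p,T,delta(T,T0))
E
```

```text
[536.8 188.1 260. ] [[ -0.   -0.1   1.  536.8]
 [  0.    1.    0.1 188.1]
 [ -1.    0.   -0.  260. ]
 [  0.    0.    0.    1. ]] [-71.54   0.17  -0.06 -16.73  19.25 -19.39]
```

Emit:
{"fn": "arm_command", "kwargs": {
  "deltas": [
    [0,0,0,-1.5,0,0,-1],
    [0,0,0,-5,0,0,-1],
    [0,0,0,-9,0,0,-1],
    [0,0,0,-13,0,0,-1],
    [0,0,0,-16.73,0,0,-1],
    [-6,0,0,-16.73,2,-2,-1],
    [-12,0,0,-16.73,4,-4,-1],
    [-18,0,0,-16.73,6,-6,-1],
    [-24,0,0,-16.73,8,-8,-1],
    [-31,0,0,-16.73,10,-10,-1],
    [-38,0,0,-16.73,12,-12,-1],
    [-45,0,0,-16.73,14,-14,-1],
    [-52,0,0,-16.73,16,-16,-1],
    [-59,0.1,0,-16.73,18,-18,-1],
    [-66,0.1,0,-16.73,19.25,-19.39,-1],
    [-71.54,0.17,-0.06,-16.73,19.25,-19.39,-1],
    [-71.54,0.17,-0.06,-16.73,19.25,-19.39,-1],
    [-71.54,0.17,-0.06,-16.73,19.25,-19.39,-1],
    [-71.54,0.17,-0.06,-16.73,19.25,-19.39,-1]
  ]
}}

```text
time_s: 14.27
ee_pos: [536.7, 187.6, 260.6]
tcp_rot: [-0.076, 1.569, 0.076]
ft_force: [-0.0, -0.1, -1.3]
opening: 58.7
```

```bash
python3 - <<'E'
from h import *
np.set_printoptions(precision=2,suppress=True)
s=read_state(); print(s['time_s'],s['joint_positions'],s['ee_pos'],s['ft_force'],s['opening']); print(pose())
snap('wrist','w13.png');snap('side','s13.png',5,(200,60,340,210));snap('top','t13.png',5,(180,150,310,260))
yaw=np.degrees(JIG[2])
for z in (200,150,107):
  p=j2w((0.3,5,z)); T=tool(yaw,yaw+90,90,tcp=p); print(delta(T))
E
```

```text
14.2667 [ 0.2   0.4   1.35 -0.    1.39  0.11] [536.68 187.62 260.61] [-0.02 -0.08 -1.3 ] 58.71423524898432
[[  0.    -0.1    1.   536.68]
 [  0.     1.     0.1  187.62]
 [ -1.     0.     0.   260.61]
 [  0.     0.     0.     1.  ]]
[-0.14  0.03 -0.    6.05  0.06  0.  ]
[-0.14  0.03 -0.   11.05  0.06  0.  ]
[-0.14  0.03 -0.   15.35  0.06 -0.  ]
```

View pics/w13.png

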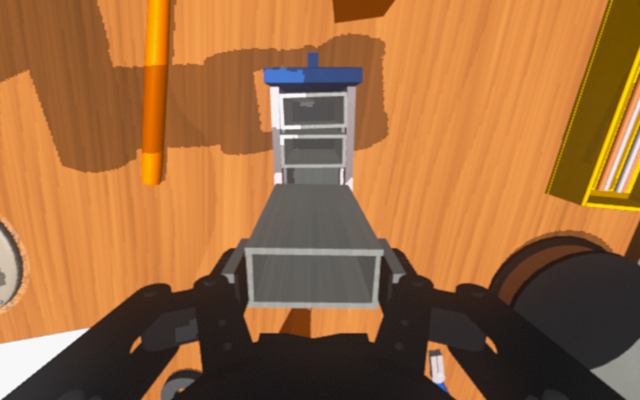

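View pics/s13.png

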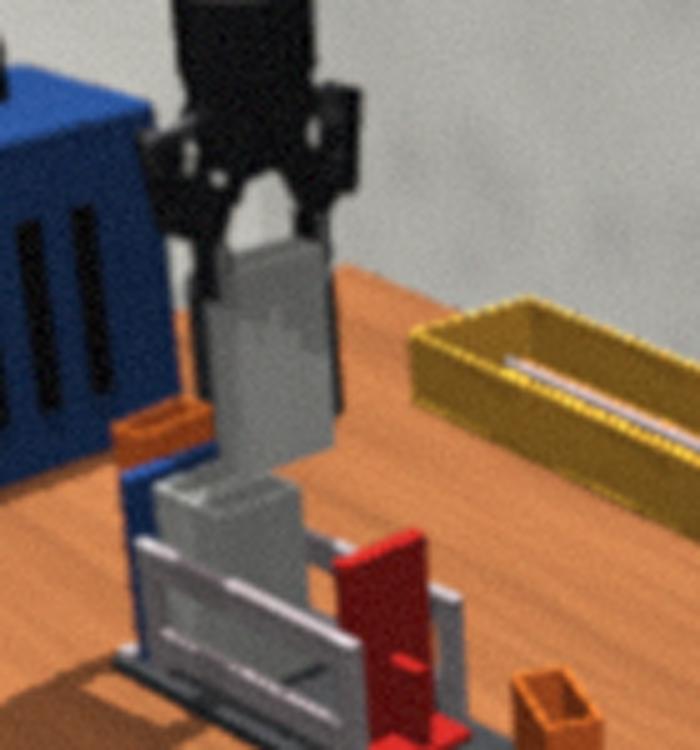

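View pics/t13.png

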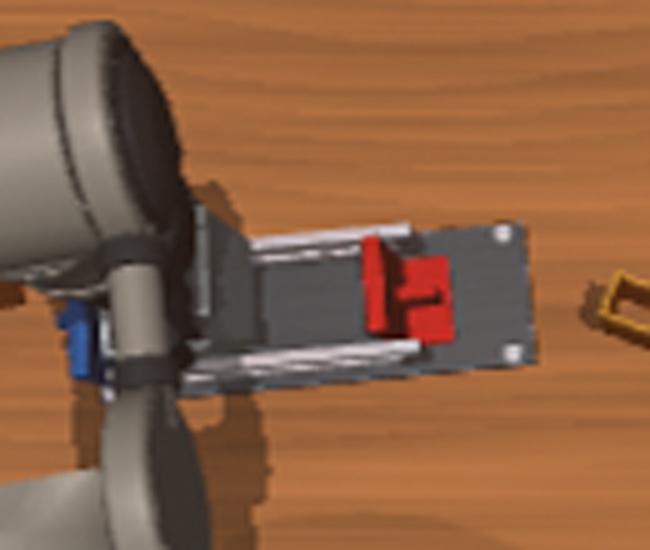

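Emit:
{"fn": "arm_command", "kwargs": {
  "deltas": [
    [0,0,0,3,-0.1,0,-1],
    [0,0,0,6,-0.1,0,-1],
    [0,0,0,8.5,-0.1,0,-1],
    [0,0,0,10.5,-0.1,0,-1],
    [0,0,0,12,-0.1,0,-1],
    [0,0,0,13.5,-0.1,0,-1],
    [0,0,0,14.5,-0.1,0,-1],
    [0,0,0,15.2,-0.1,0,-1],
    [0,0,0,15.2,-0.1,0,-1],
    [0,0,0,15.2,-0.1,0,-1]
  ]
}}

```text
time_s: 15.25
ee_pos: [537.2, 186.4, 108.8]
tcp_rot: [-0.076, 1.569, 0.076]
ft_force: [0.1, 0.6, -0.3]
opening: 58.8
```

```bash
python3 - <<'E'
from h import *
np.set_printoptions(precision=2,suppress=True)
s=read_state(); print(s['time_s'],s['joint_positions'],s['ee_pos'],s['ft_force'],s['opening']); print(pose())
snap('wrist','w14.png');snap('side','s14.png',5,(200,60,340,210))
E
```

```text
15.25 [ 0.2   0.54  1.57 -0.    1.03  0.1 ] [537.2  186.4  108.78] [ 0.11  0.59 -0.27] 58.79145986265571
[[  0.    -0.1    1.   537.2 ]
 [  0.     1.     0.1  186.4 ]
 [ -1.     0.     0.   108.78]
 [  0.     0.     0.     1.  ]]
```

View pics/w14.png

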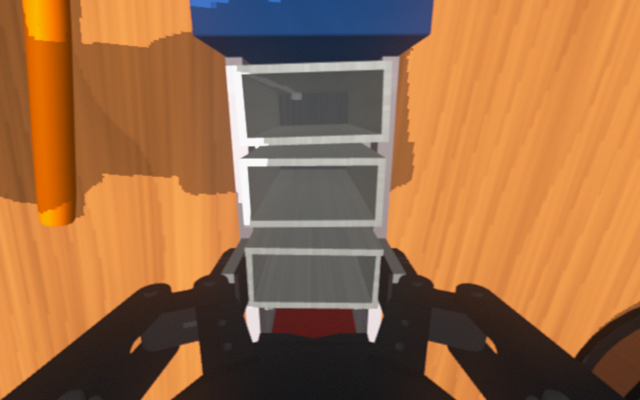

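View pics/s14.png

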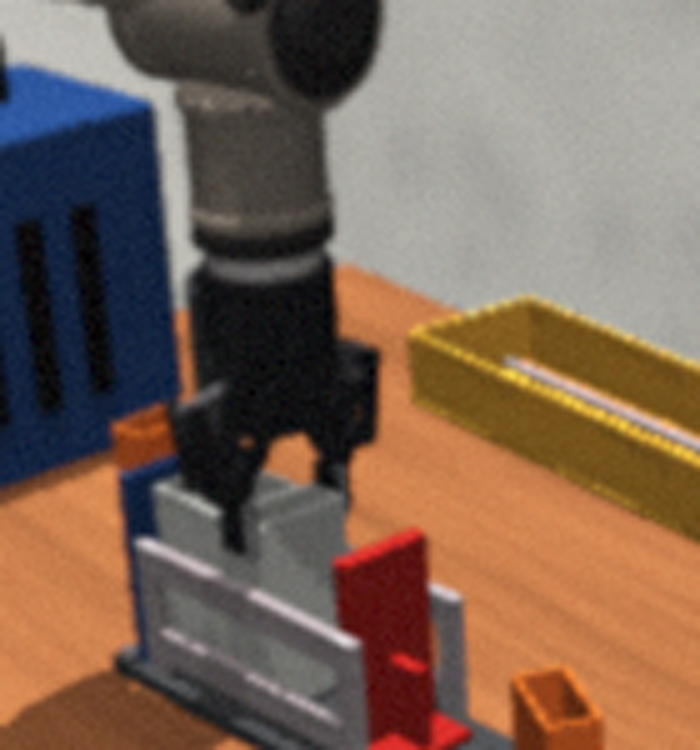

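Emit:
{"fn": "arm_command", "kwargs": {
  "deltas": [
    [0,0,0,0.15,0,0,-1],
    [0,0,0,0.3,0,0,-1],
    [0,0,0,0.42,0,0,-1],
    [0,0,0,0.42,0,0,-1]
  ]
}}

```text
time_s: 15.68
ee_pos: [537.5, 186.6, 105.2]
tcp_rot: [-0.076, 1.567, 0.077]
ft_force: [0.6, 0.2, -0.9]
opening: 58.6
```

Emit:
{"fn": "arm_command", "kwargs": {
  "deltas": [
    [0,0,0,0.1,0,0,-1],
    [0,0,0,0.2,0,0,-1],
    [0,0,0,0.2,0,0,-1]
  ]
}}

```text
time_s: 15.93
ee_pos: [537.6, 186.7, 104.6]
tcp_rot: [-0.076, 1.566, 0.077]
ft_force: [-4.1, -0.4, 8.7]
opening: 58.6
```

Contact; release and rise.

Emit:
{"fn": "arm_command", "kwargs": {
  "deltas": [
    [0,0,0,0,0,0,0.6],
    [0,0,0,0,0,0,1],
    [0,0,0,0,0,0,1],
    [0,0,0,0,0,0,1],
    [0,0,0,0,0,0,1],
    [0,0,0,-1.5,0,0,1],
    [0,0,0,-4,0,0,1],
    [0,0,0,-8,0,0,1],
    [0,0,0,-12,0,0,1],
    [0,0,0,-12,0,0,1]
  ]
}}

```text
time_s: 16.77
ee_pos: [540.7, 187.4, 232.8]
tcp_rot: [-0.074, 1.552, 0.079]
ft_force: [1.3, -0.5, 0.1]
opening: 85.8
```

```bash
python3 - <<'E'
from h import *
np.set_printoptions(precision=2,suppress=True)
s=read_state(); print(s['time_s'],s['joint_positions'],s['ee_pos'],s['ft_force'],s['opening'])
snap('wrist','w15.png');snap('side','s15.png',5,(200,100,340,230))
yaw=np.degrees(JIG[2])
for z in (215,):
  p=j2w((0,-130,z)); T=tool(yaw,yaw+90,90,tcp=p); print(p,delta(T))
E
```

```text
16.7667 [0.2  0.42 1.4  0.   1.3  0.1 ] [540.71 187.37 232.75] [ 1.28 -0.46  0.12] 85.75287767885074
[549.98  53.75 215.  ] [ -0.14   0.41  -0.04   1.12 -13.35  -0.11]
```

View pics/w15.png

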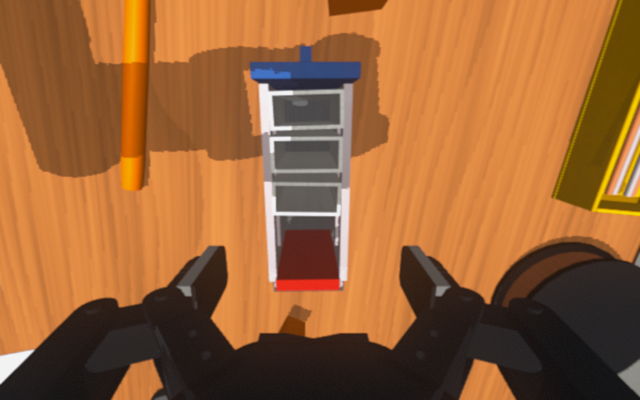

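View pics/s15.png

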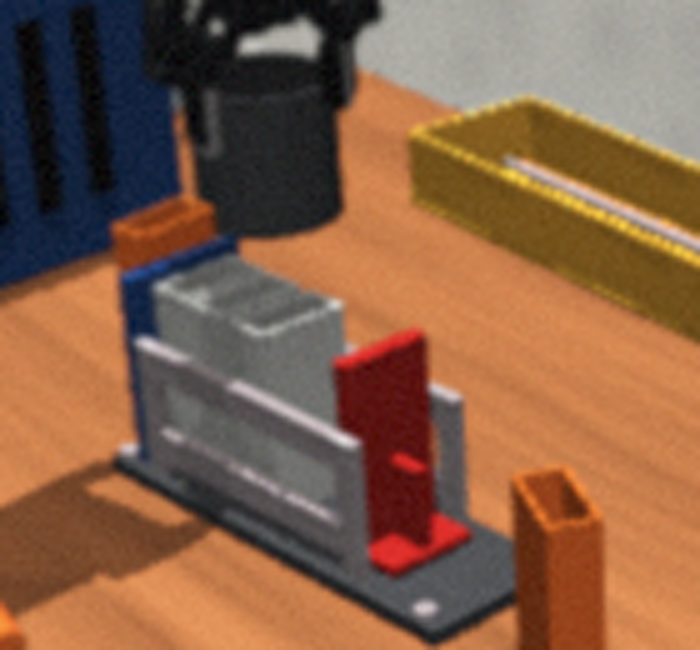

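Emit:
{"fn": "arm_command", "kwargs": {
  "deltas": [
    [0,0.4,0,0,-3,-0.1,-1],
    [0,0.4,0,0,-7,-0.1,-1],
    [0,0.4,0,0,-11,-0.1,-1],
    [0,0.4,0,1,-13.35,-0.1,-1],
    [0,0.4,0,1,-13.35,-0.1,-1],
    [0,0.4,0,1,-13.35,-0.1,-1],
    [0,0.4,0,1,-13.35,-0.1,-1],
    [0,0.4,0,1,-13.35,-0.1,-1]
  ]
}}

```text
time_s: 17.53
ee_pos: [549.9, 55.0, 215.8]
tcp_rot: [-0.077, 1.57, 0.079]
ft_force: [1.5, -0.0, 0.2]
opening: 0.2
```

```bash
python3 - <<'E'
from h import *
np.set_printoptions(precision=2,suppress=True)
s=read_state(); print(s['time_s'],s['joint_positions'],s['ee_pos'],s['ft_force'],s['opening'])
snap('wrist','w16.png')
yaw=np.degrees(JIG[2])
for z in (95,):
  p=j2w((0,-130,z)); T=tool(yaw,yaw+90,90,tcp=p); print(p,delta(T))
E
```

```text
17.5333 [-0.04  0.41  1.47  0.    1.27 -0.14] [549.85  54.96 215.77] [ 1.54 -0.    0.21] 0.22994835995646273
[549.98  53.75  95.  ] [-0.05 -0.   -0.06 12.1  -0.14 -0.01]
```

View pics/w16.png

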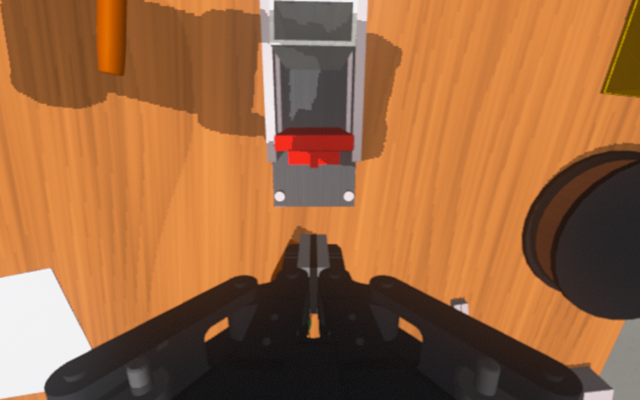

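Emit:
{"fn": "arm_command", "kwargs": {
  "deltas": [
    [0,0,0,4,0,0,-1],
    [0,0,0,8,-0.1,0,-1],
    [0,0,0,11,-0.1,0,-1],
    [0,0,0,12.1,-0.1,0,-1],
    [0,0,0,12.1,-0.1,0,-1],
    [0,0,0,12.1,0.8,0,-1],
    [0,0,0,12.1,1.6,0,-1],
    [0,0,0,12.1,2.4,0,-1],
    [0,0,0,12.1,3.2,0,-1],
    [0,0,0,12.1,4.0,0,-1],
    [0,0,0,12.1,4.0,0,-1]
  ]
}}

```text
time_s: 18.5
ee_pos: [546.2, 96.7, 95.9]
tcp_rot: [-0.078, 1.568, 0.08]
ft_force: [0.3, 0.7, -0.1]
opening: 0.2
```

```bash
python3 - <<'E'
from h import *
np.set_printoptions(precision=2,suppress=True)
s=read_state(); print(s['time_s'],s['joint_positions'],s['ee_pos'],s['ft_force'],s['opening'])
print(R.from_euler('z',JIG[2]).inv().apply(s['ee_pos']-[JIG[0],JIG[1],0]))
snap('side','s17.png',5,(200,100,340,230))
E
```

```text
18.5 [ 0.04  0.54  1.62  0.    0.98 -0.07] [546.15  96.67  95.9 ] [ 0.28  0.68 -0.14] 0.2119956076204383
[  0.48 -86.91  95.9 ]
```

View pics/s17.png

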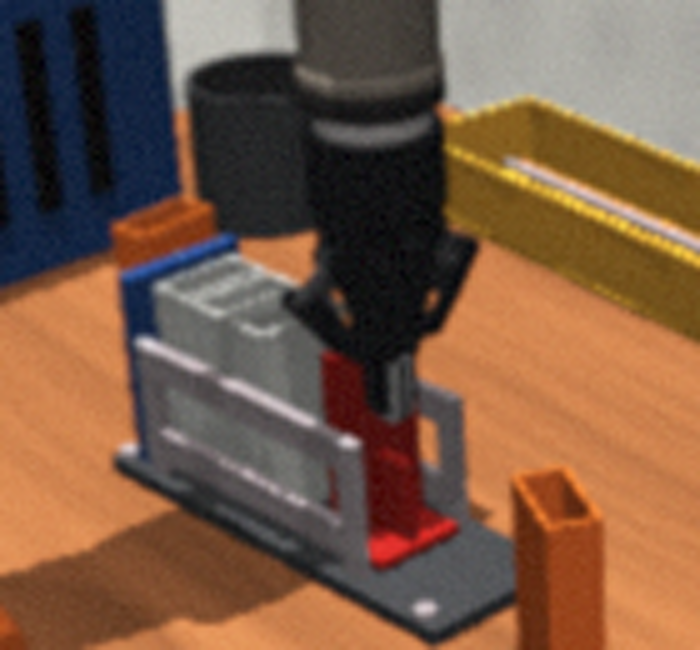

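Emit:
{"fn": "arm_command", "kwargs": {
  "deltas": [
    [0,0,0,0,0.5,0,-1],
    [0,0,0,0,1.0,0,-1],
    [0,0,0,0,1.5,0,-1],
    [0,0,0,0,2.0,0,-1],
    [0,0,0,0,2.5,0,-1],
    [0,0,0,0,3.0,0,-1],
    [0,0,0,0,3.5,0,-1],
    [0,0,0,0,4.0,-0.05,-1],
    [0,0,0,0,4.4,-0.05,-1],
    [0,0,0,0,4.8,-0.05,-1],
    [0,0,0,0,5.1,-0.05,-1],
    [0,0,0,0,5.4,-0.05,-1],
    [0,0,0,0,5.7,-0.05,-1],
    [0,0,0,0,5.7,-0.05,-1]
  ]
}}

```text
time_s: 19.72
ee_pos: [539.7, 153.4, 95.6]
tcp_rot: [-0.078, 1.569, 0.081]
ft_force: [1.3, -0.6, 0.0]
opening: -0.2
```

```bash
python3 - <<'E'
from h import *
np.set_printoptions(precision=2,suppress=True)
s=read_state(); print(s['time_s'],s['joint_positions'],s['ee_pos'],s['ft_force'],s['opening'])
print(R.from_euler('z',JIG[2]).inv().apply(s['ee_pos']-[JIG[0],JIG[1],0]))
snap('side','s18.png',5,(200,100,340,230)); snap('wrist','w18.png')
E
```

```text
19.7167 [0.14 0.55 1.6  0.   0.99 0.04] [539.66 153.4   95.61] [ 1.34 -0.59  0.  ] -0.19466650591703405
[ -0.32 -29.81  95.61]
```

View pics/s18.png

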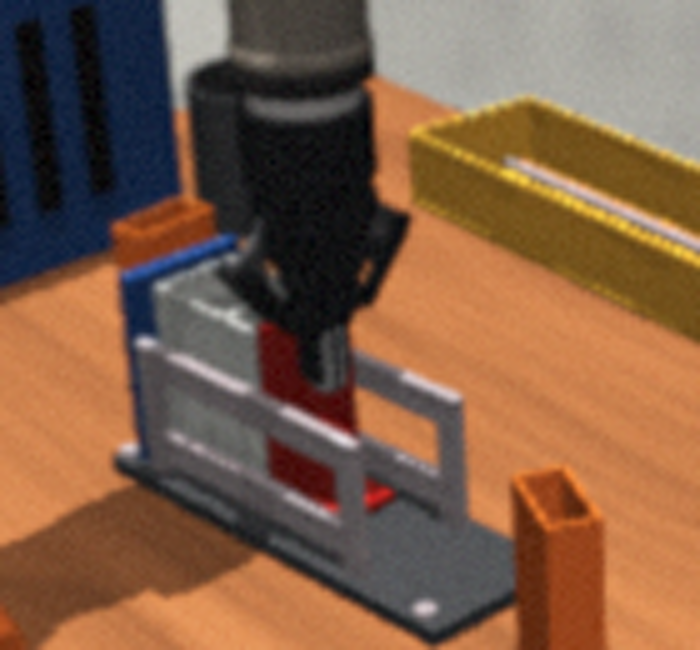

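View pics/w18.png

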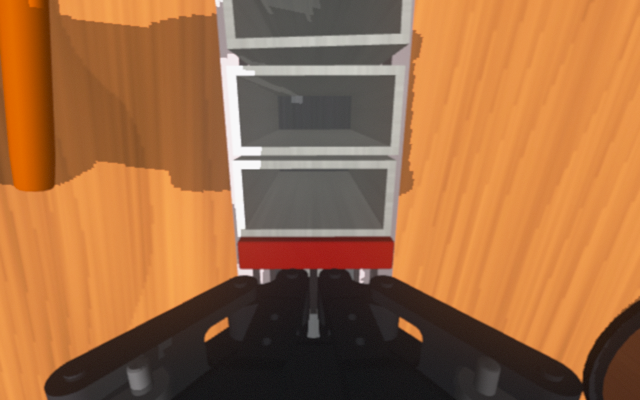

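Emit:
{"fn": "arm_command", "kwargs": {
  "deltas": [
    [0,0,0,0,0.25,0,-1],
    [0,0,0,0,0.5,0,-1],
    [0,0,0,0,0.75,0,-1],
    [0,0,0,0,1.0,0,-1],
    [0,0,0,0,1.2,0,-1],
    [0,0,0,0,1.35,0,-1],
    [0,0,0,0,1.5,0,-1],
    [0,0,0,0,1.6,0,-1],
    [0,0,0,0,1.6,0,-1]
  ]
}}

```text
time_s: 20.57
ee_pos: [537.7, 169.1, 95.5]
tcp_rot: [-0.078, 1.57, 0.08]
ft_force: [1.2, -4.3, 0.3]
opening: 0.5
```

```bash
python3 - <<'E'
from h import *
np.set_printoptions(precision=2,suppress=True)
s=read_state(); print(s['time_s'],s['joint_positions'],s['ee_pos'],s['ft_force'],s['opening'])
print(R.from_euler('z',JIG[2]).inv().apply(s['ee_pos']-[JIG[0],JIG[1],0]))
snap('side','s19.png',6,(210,120,320,215)); snap('wrist','w19.png')
E
```

```text
20.5667 [0.17 0.55 1.59 0.   1.   0.07] [537.73 169.14  95.52] [ 1.17 -4.26  0.34] 0.4972149102925465
[ -0.67 -13.96  95.52]
```

View pics/w19.png

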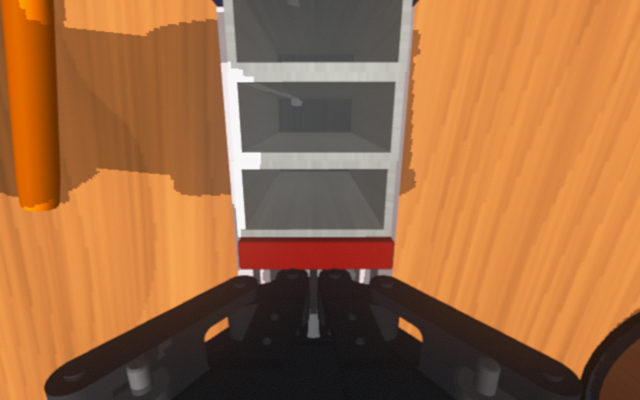

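View pics/s19.png

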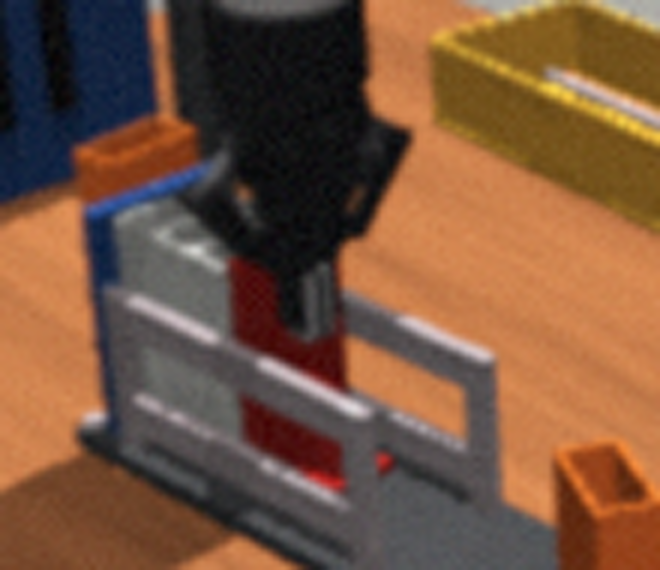

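Tubes are touching; keep pushing gently until it is solid.

Emit:
{"fn": "arm_command", "kwargs": {
  "deltas": [
    [0,0,0,0,0.1,0,-1],
    [0,0,0,0,0.2,0,-1],
    [0,0,0,0,0.3,0,-1],
    [0,0,0,0,0.3,0,-1]
  ]
}}

```text
time_s: 21.0
ee_pos: [537.7, 169.1, 95.6]
tcp_rot: [-0.081, 1.57, 0.077]
ft_force: [1.6, -18.0, 2.0]
opening: 0.1
```

Emit:
{"fn": "arm_command", "kwargs": {
  "deltas": [
    [0,0,0,0,0.3,0,-1],
    [0,0,0,0,0.5,0,-1],
    [0,0,0,0,0.5,0,-1]
  ]
}}

```text
time_s: 21.25
ee_pos: [537.7, 168.9, 95.7]
tcp_rot: [-0.088, 1.571, 0.07]
ft_force: [2.2, -28.5, 3.6]
opening: -0.1
```

Solid. Back off, rise, and look.

Emit:
{"fn": "arm_command", "kwargs": {
  "deltas": [
    [0,0,0,0,-1,0,-1],
    [0,0,0,0,-3,0,-1],
    [0,0,0,0,-6,0,-1],
    [0,0,0,-3,-9,0,-1],
    [0,0,0,-7,-12,0,-1],
    [0,0,0,-11,-15,0,-1],
    [0,0,0,-14,-18,0,-1],
    [0,0,0,-14,-18,0,-1],
    [0,0,0,-14,-18,0,-1]
  ]
}}

```text
time_s: 22.0
ee_pos: [557.8, -10.6, 241.5]
tcp_rot: [-0.087, 1.563, 0.068]
ft_force: [0.2, -0.5, 0.2]
opening: -0.3
```

```bash
python3 - <<'E'
from h import *
np.set_printoptions(precision=2,suppress=True)
s=read_state(); print(s['time_s'],s['ee_pos'],s['ft_force'],s['opening'],abs(s['qvel']).max())
snap('side','s20.png',7,(210,120,320,205)); snap('wrist','w20.png'); snap('top','t20.png',7,(185,185,295,240)); snap('top','t20f.png')
E
```

```text
22.0 [557.8  -10.64 241.51] [ 0.24 -0.48  0.19] -0.25938283100693266 0.09391420151716248
```

View pics/s20.png

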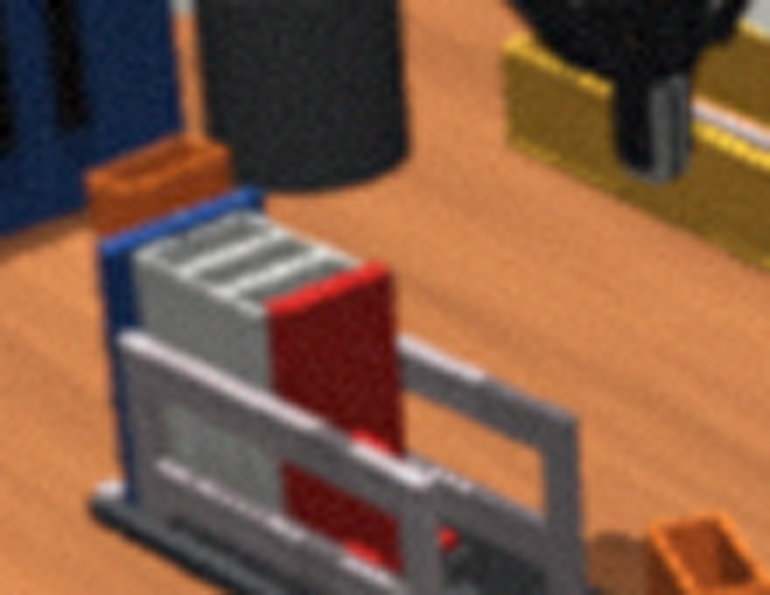

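View pics/t20.png

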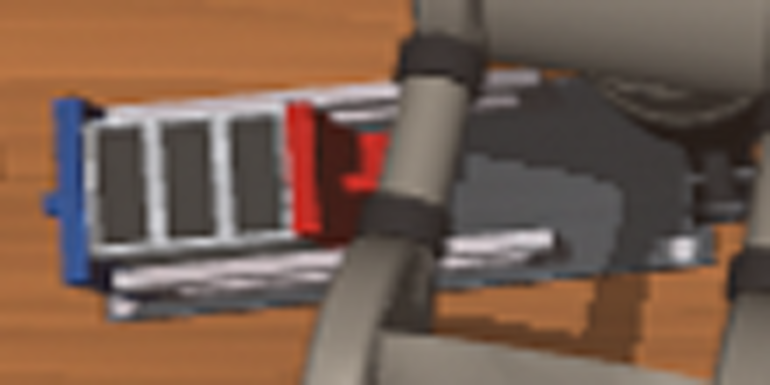

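View pics/t20f.png

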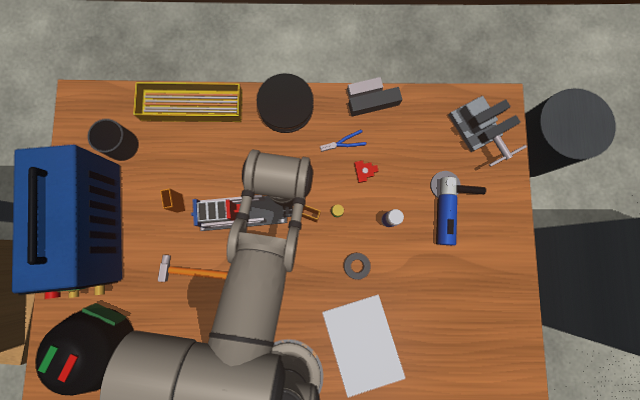

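View pics/w20.png

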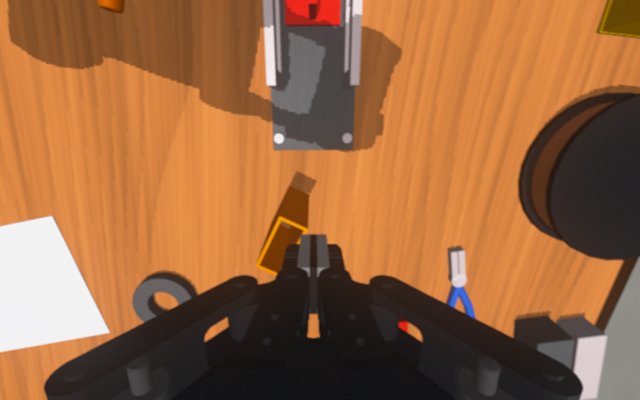

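```bash
python3 - <<'E'
from h import *
np.set_printoptions(precision=2,suppress=True)
c=cams()['top']
for p in [(288,103),(297,236)]:
    w=ray(c,px(p,(185,185),7),137); print('stop front in jig',R.from_euler('z',JIG[2]).inv().apply(w-[JIG[0],JIG[1],0]))
v,r=fit([('top',px([(87,122),(283,107),(293,233),(95,252)],(185,185),7),[(30,45,132),(30,-45,132),(-30,-45,132),(-30,45,132)])],[532,235,.1]);print(v,abs(r).max(),R.from_euler('z',JIG[2]).inv().apply([v[0]-JIG[0],v[1]-JIG[1],0]))
E
```

```text
stop front in jig [ 30.24   7.64 137.  ]
stop front in jig [-29.91   7.36 137.  ]
[532.71 237.48   0.1 ] 0.5716934096643911 [ 1.16 54.54  0.  ]
```

Emit:
{"fn": "arm_command", "kwargs": {
  "deltas": [
    [0,0,0,0,0,0,-1],
    [0,0,0,0,0,0,-1],
    [0,0,0,0,0,0,-1]
  ]
}}

```text
time_s: 22.55
ee_pos: [554.9, -6.7, 235.4]
tcp_rot: [-0.089, 1.575, 0.073]
ft_force: [0.4, -0.6, -0.1]
opening: -0.3
```

Emit:
{"fn": "arm_command", "kwargs": {
  "deltas": [
    [0,0,0,0,4,0,-1],
    [0,0,0,0,8,0,-1],
    [0,0,0,0,12,0,-1],
    [0,0,0,0,16,0,-1],
    [0,0,0,0,17,0,-1],
    [0,0,0,0,17,0,-1],
    [0,0,0,0,17,0,-1]
  ]
}}

```text
time_s: 23.13
ee_pos: [537.3, 162.6, 233.7]
tcp_rot: [-0.091, 1.575, 0.074]
ft_force: [-0.0, -0.0, 0.1]
opening: -0.3
```

```bash
python3 - <<'E'
from h import *
np.set_printoptions(precision=2,suppress=True)
T0=pose(); c=snap('wrist','w21.png',5,(240,40,380,160)); print(T0)
W=T0@c['hand_eye']; V=np.linalg.inv(W)
def pj(p):
    w=V[:3,:3]@j2w(p)+V[:3,3]; q=w[:2]/w[2]; return c['intrinsics'][:2,:2]@q+c['intrinsics'][:2,2]
for p in [(0,100,137),(0,100,132),(0,70,132),(0,40,132),(0,10,132),(0,10,137),(0,-2,137)]: print(p,(pj(p)-[240,40]+.5)*5-.5)
E
```

```text
[[ -0.01  -0.1    0.99 537.34]
 [ -0.01   0.99   0.1  162.64]
 [ -1.    -0.01  -0.01 233.68]
 [  0.     0.     0.     1.  ]]
(0, 100, 137) [382.74  -7.79]
(0, 100, 132) [382.58   0.07]
(0, 70, 132) [381.06 215.26]
(0, 40, 132) [379.64 414.67]
(0, 10, 132) [378.32 599.97]
(0, 10, 137) [378.38 604.97]
(0, -2, 137) [377.86 676.79]
```

View pics/w21.png

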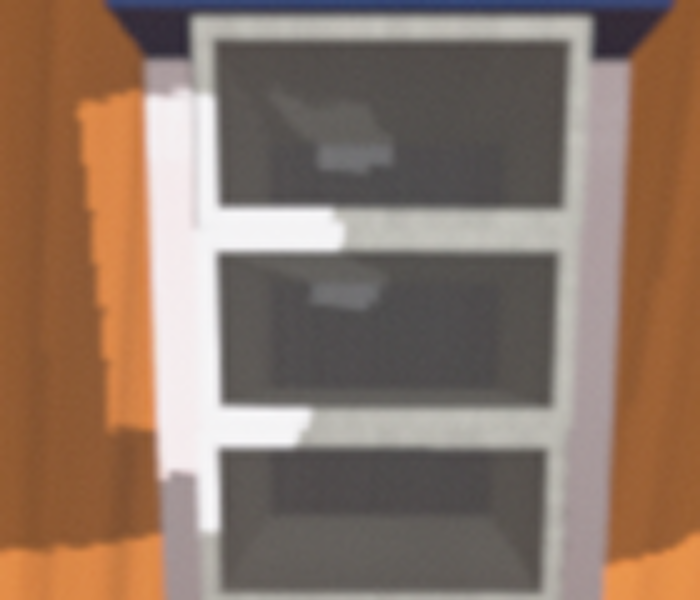

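```bash
python3 -c "
from bench import *
print(close_job())"
```

```text
the job is handed in; nothing more can be done
None
```

I stood both loose tubes on end in the channel beside the one already there. The lying one went in next to it and tube_a came third. I then pushed the red stop up with the shut fingers and handed the job in at about 23 s, with the arm clear of everything.

**Snugness:**
- The push went solid at about 28 N with no further movement.
- The last wrist picture shows the three tubes touching each other and the blue end. Their spacing in the picture matches rows 30 mm apart.

**Disagreement:** In the top camera picture the stop's front face came out about 2.5 mm short of its nominal place. That would read about 0.0975 instead of 0.100, still inside the allowed band. The calibration is only good to about 2 mm and a pixel there is about 3 mm, so I put it down to measurement error. I could not read the stop position directly.

**Tubes:** The row came out about 1 mm off the channel's middle line, within the 8 mm allowed. I checked that the tubes stood upright by eye only.

**Bystanders:** They looked unmoved in the pictures. The arm hid part of the orange tube and the hammer's handle in the final overhead view.

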